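# Swap two loaded specimens between drainage plates

### The job

The steel ring of soil and the aluminium tin stand on each other's drainage plate, each with a brass weight on top: swap them, so that the ring of soil stands in the middle of the square plate and the tin in the middle of the round plate. The weights do not change plates: the large one belongs over the round plate and the small one over the square plate, so each ends upright on the middle of the specimen now standing there. The empty board is free for setting things down on the way; keep ring and tin upright, set everything down gently without dropping it, and leave the beaker, dropper bottle and jar where they are.

Things in the scene. Friction and masses are not known exactly. Their poses are not given: they have to be found in the camera images.
- soil_ring: Loose steel ring packed with brown soil, a solid disc 49 mm across and 28 mm high (0.15 to 0.3 kg). Origin: centre of its underside, z up. Starts on the round plate with the large weight on top. Grasp it round the outside.
- tin: Loose closed round tin of pale aluminium (lid fixed), 57 mm across and 31 mm high, light (about 0.05 kg); its flat top carries a weight 30.5 mm above its underside. Origin: centre of its underside, z up. Starts on the square plate with the small weight on top. Grasp it round the outside.
- large_weight: The larger of two brass weights, a cylinder with a knob on top, 30 mm across and 34 mm high, about 0.2 kg. Origin: centre of its underside, z up. Starts on the ring of soil, over the round plate, and must end on the tin.
- small_weight: The smaller of two brass weights, the same shape, 24 mm across and 28 mm high, about 0.1 kg. Origin: centre of its underside, z up. Starts on the tin, over the square plate, and must end on the ring of soil.
- round_plate: Fixed round drainage plate: aluminium disc 90 mm across with a raised grey porous stone disc 70 mm across on it. Flat top of the stone 12 mm above the origin. Origin: centre of its underside, on the worktop.
- square_plate: Fixed square drainage plate: aluminium, 86 x 86 mm, with the same raised grey stone disc 70 mm across on it. Flat top of the stone 12 mm above the origin. Origin: centre of its underside, on the worktop.
- board: Fixed flat white board with a black rubber mat, 200 mm long (its x axis) by 70 mm wide (its y axis), top 6 mm above the worktop. Empty at the start: room for three things in a row, 62 mm apart along its length (one at the centre, one either side), if the fingers close across the board. Origin: centre of its underside.
- beaker: Bystander: loose clear beaker, 69 mm across and 88 mm high. Origin: centre of its underside. Not to be shifted.
- dropper: Bystander: loose brown dropper bottle with black cap, 33 mm across and 102 mm high. Origin: centre of its underside. Not to be shifted.
- jar: Bystander: loose white jar with grey lid, 72 mm across and 102 mm high. Origin: centre of its underside. Not to be shifted.
Things that resemble listed ones, but are neither listed nor needed, are in the scene too. Leave any green or pink look-alike of the tin alone.

How it is judged:
By the outcome, as a careful person would: the job done as asked, in the order asked, and still so for the second after the job is handed in, with the robot touching nothing.
It also fails if it takes over 144 s, if anything falls off the work surface, if the arm or the gripper's body presses on something with over 40 N, if the wrist force passes 120 N, or if a joint passes its speed limit or range.

### The arm

A 6-joint arm with a two-finger parallel gripper is mounted at the origin on a cart in front of the work surface, level with it; the furniture and walls round the work are solid. World frame = base frame: x ahead of the robot, y to its left, z up, the work surface at z = 0. Lengths are in m, angles in rad, forces in N, time in s.
With the tool pointing down it reaches from about 0.4 to 0.825 m from the base axis. Payload 7 kg.
Tool frame: the origin (TCP) lies between the finger pads; the fingertips stand 22 mm ahead of it and the grasp point (between the pads) lies 3 mm ahead of it (env.nose_length is the distance from the TCP to the fingertips, in m); z points along the fingers, y is the line along which they close (so a half turn about z gives the same grasp; the last joint's range is limited). The gripper opens to 85 mm and grips with 20 to 120 N. Pads are 22 mm wide; open, the fingers measure 114 mm over their backs; the gripper's body (76 mm by 85 mm) begins 54 mm behind the grasp point. The pads swing forward as they close: fully open they stand 13 mm farther back than shut.
Start: joints at [-1.061, 0.359, 0.012, 0, -1.224, -0.288], TCP at [0.148, -0.658, 0.253] pointing down, gripper open.
Joint ranges: [-3.07, 3.07], [-1.43, 2.12], [-1.02, 1.25], [-3.03, 1.67], [-3.05, -0], [-3.03, 3.03]. Speed limits (rad/s): [2.39, 2.39, 3.01, 3.14, 3.14, 3.14].

### API

Orientations are given as a unit quaternion [w, x, y, z].
In Python, from cell import env gives the robot as it stands. The module is installed in compiled form; this text tells all that it offers.
- The arm moves only by the tool carry_out, never from a script. Its argument "series" is a list of rows, each an object with "angular": the turn, a rotation vector about the tool's x, y, z as a fraction of full scale, a list of three; "travel": the shift along the tool's x, y, z as a fraction of full scale, a list of three; "claw": the gripper's target within -1 to 1 (fully open at 1, half-way at 0, shut at -1). In form: [{"angular": [ax, ay, az], "travel": [dx, dy, dz], "claw": claw}, ...]. A call has 1 to 5 rows; each row is the pose to reach, as a shift and turn from the pose commanded when the call began, along the tool's axes at that moment, turning the shorter way round; what a row does not reach only later rows make up. Full scale, the value 1, is 500 mm for a shift and 180 degrees for a turn. A row lasts 1/12 s, in which the tool goes at most 41.7 mm and 7.16 degrees, less where a joint would pass 70% of its speed; a pose out of reach is approached as far as the arm can. A call with a number of a shift or a turn outside -1 to 1 is refused whole. A call with a gripper value outside its range is refused whole. The fingers move at their own pace and stop on an object; "force" is the grip in N (left out, the last holds). Time passes only in rows, so rows that repeat a pose let the fingers close. It gives the time, the measured TCP pose, the force, the opening and the grip force at its end, in the units of the state.
- env.read_state(): the state, without advancing time (a new reading comes with each control period).
- env.camera(name): name is "scene" or "top"; returns a dict with "frame" (480x640x3 uint8, red, green, blue), "fx", "fy", "cx", "cy" (pixels), "R" (3x3) and "t" (3): a world point X has camera coordinates R X + t. Camera axes: x right, y down, z forward; pixel columns grow to the right and rows downward; lengths in m; the calibration is good to about 2 mm. A picture is of the moment at which its call begins. There is no depth.
- env.job_done(): hands the job in; it is judged then, once.
The state is a dict: "time": time; "qpos": joint angles; "qvel": joint speeds; "joint_efforts": joint torques, N m; "eef_pos": TCP position; "orientation": TCP orientation; "force": force on the tool from outside, world axes, zero at the start; "torque": the same for the moment, N m; "width": finger opening in m; "grip_force": force on a finger pad.
Only numpy, scipy, OpenCV 4.12 (cv2) and the standard library are available. Lean on these libraries where they do the work, as an engineer would, in place of code of your own. Each camera call takes 0.05 s, during which the arm holds its last target. There are 200 camera calls.

## Working session

There is one attempt and no reset: what is moved stays moved. The work goes in short steps, Python scripts to look and compute and a tool call to move; the robot and the scene stay as the last step left them, time stands still between calls to the robot, and variables do not carry over. Pictures are saved under pics/ and viewed, at most 16 in all, crops included, and the job is handed in when it is done.

Besides the shell and the picture viewer there is one more tool, called after "Emit:" in YAML: its name, and indented under it one key for each argument. carry_out: Moves the arm, as the interface text tells. Its arguments: {"type":"object","properties":{"series":{"type":"array","items":{"type":"object","properties":{"angular":{"type":"array","items":{"type":"number","minimum":-1,"maximum":1}},"travel":{"type":"array","items":{"type":"number","minimum":-1,"maximum":1}},"claw":{"type":"number"}}}},"force":{"type":"number"}},"required":["series"]}

```bash
mkdir -p pics; python3 - <<'E'
from cell import env
import cv2,numpy as np,pickle
s=env.read_state();print(s['time'],s['eef_pos'],s['orientation'],s['width'])
for n in('top','scene'):
    c=env.camera(n);pickle.dump(c,open(n+'0.pkl','wb'));cv2.imwrite(f'pics/{n}0.png',c['frame'][:,:,::-1])
    print(n,c['fx'],c['cx'],c['cy'],np.round(c['R'],3).tolist(),c['t'],(-c['R'].T@c['t']))
E
```

```text
0.0 [ 0.14836869 -0.65805333  0.25238315] [-1.54411790e-04 -1.10592552e-01  9.93865498e-01  7.96943151e-04] 0.0853014699705087
top 511.82313289907086 324.6486216823523 246.51979542580392 [[0.026, -1.0, -0.002], [-0.99, -0.026, -0.137], [0.137, 0.005, -0.991]] [0.15897884 0.56576227 1.2174168 ] [0.38922564 0.16726911 1.28374037]
scene 513.367687983557 322.2758859567356 243.60760817850237 [[0.91, -0.415, 0.009], [-0.215, -0.488, -0.846], [0.355, 0.768, -0.533]] [-0.42018794  0.24497773  0.74323357] [ 0.17059199 -0.6252644   0.60738039]
```

View pics/top0.png

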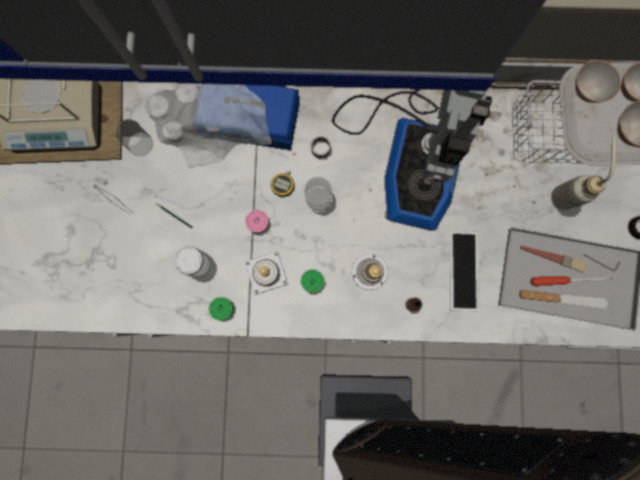

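View pics/scene0.png

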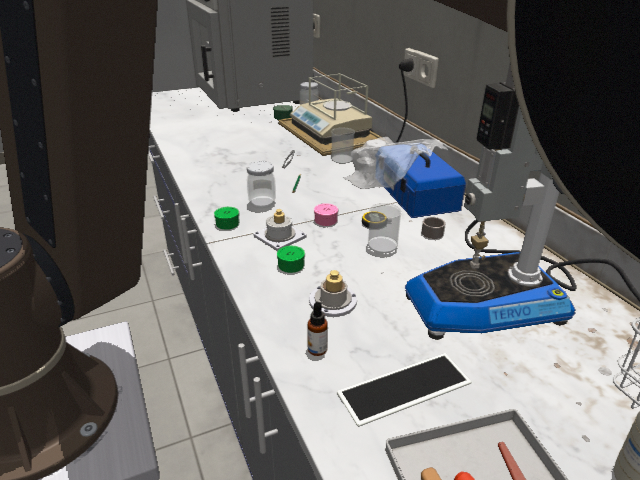

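Top view: square plate with tin at about (266,272), round plate with ring at (370,272), board at (464,271), dropper at (414,304), beaker at (319,195). The scene view agrees. Next I'll enlarge these for closer measurement.

```bash
cat >h.py <<'E'
from cell import env
import cv2,numpy as np,pickle
def ray(c,u,v,z):
    d=c['R'].T@np.array([(u-c['cx'])/c['fx'],(v-c['cy'])/c['fy'],1]);o=-c['R'].T@c['t']
    return (o+d*(z-o[2])/d[2])
def pix(c,X):
    p=c['R']@np.array(X)+c['t'];return np.round([c['cx']+c['fx']*p[0]/p[2],c['cy']+c['fy']*p[1]/p[2]],1)
def crop(c,x,y,w,h,k): return cv2.resize(c['frame'][y:y+h,x:x+w,::-1],None,fx=k,fy=k,interpolation=cv2.INTER_CUBIC)
E
python3 - <<'E'
from h import *
T=pickle.load(open('top0.pkl','rb'));S=pickle.load(open('scene0.pkl','rb'))
a=np.hstack([crop(T,240,245,55,55,7),crop(T,343,245,55,55,7)])
b=np.hstack([crop(S,250,200,55,55,7)[:210],crop(S,305,262,55,55,7)[:210]])
b=np.hstack([crop(S,250,203,55,55,7),crop(S,305,262,55,55,7)])
cv2.imwrite('pics/m.png',cv2.resize(np.vstack([a,b]),(600,600)))
for n,u,v,z in(('sq',266,272,.0),('rd',370,272,0),('drop',414,304,.1),('beak',319,195,.08),('jar',191,261,.1)):print(n,ray(T,u,v,z).round(3))
f=T['frame'].astype(int)
# board black mat
m=((f.max(2)<60)).astype(np.uint8);m[:, :440]=0;m[:,490:]=0;m[:228]=0;m[315:]=0
c=max(cv2.findContours(m,0,1)[0],key=cv2.contourArea);r=cv2.minAreaRect(c)
print(r,[ray(T,*p,.006).round(3) for p in cv2.boxPoints(r)],ray(T,*r[0],.006))
E
```

```text
sq [0.498 0.32  0.   ]
rd [0.505 0.058 0.   ]
drop [ 0.425 -0.035  0.1  ]
beak [0.681 0.19  0.08 ]
jar [0.511 0.483 0.1  ]
((464.0, 271.0), (72.0, 20.0), 90.0) [array([ 0.604, -0.152,  0.006]), array([ 0.605, -0.203,  0.006]), array([ 0.424, -0.2  ,  0.006]), array([ 0.423, -0.151,  0.006])] [ 0.51325757 -0.1763171   0.006     ]
```

View pics/m.png

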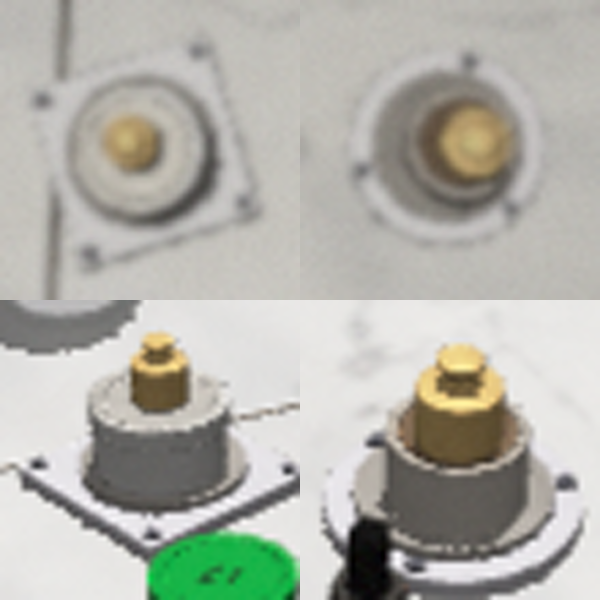

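```bash
cat >>h.py <<'E'
def brass(c,box):
    x0,y0,x1,y1=box;f=cv2.cvtColor(c['frame'],cv2.COLOR_RGB2HSV)[y0:y1,x0:x1]
    m=cv2.inRange(f,(12,85,90),(32,255,255));n,l,s,ce=cv2.connectedComponentsWithStats(m)
    i=1+np.argmax(s[1:,4]);return ce[i]+[x0,y0],s[i]
def tri(c1,p1,c2,p2):
    P=[np.diag([1,1,1])@np.array([[c['fx'],0,c['cx']],[0,c['fy'],c['cy']],[0,0,1]])@np.c_[c['R'],c['t']] for c in(c1,c2)]
    X=cv2.triangulatePoints(P[0],P[1],np.array(p1,float).reshape(2,1),np.array(p2,float).reshape(2,1))[:,0];return (X[:3]/X[3]).round(4)
E
python3 - <<'E'
from h import *
T=pickle.load(open('top0.pkl','rb'));S=pickle.load(open('scene0.pkl','rb'))
for n,bt,bs,z in(('small',(250,255,285,290),(265,203,300,240),.0565),('large',(355,255,390,290),(315,262,350,310),.057)):
    p,s=brass(T,bt);q,r=brass(S,bs);print(n,p,s,q,r,tri(T,p,S,q),'top',ray(T,*p,z).round(4),'scene',ray(S,*q,z).round(4))
k=lambda x,o:o+(x+.5)/5.4545-.5
def P(n,c,x,y,ox,oy,z):print(n,ray(c,k(x,ox),k(y,oy),z).round(4))
P('sq top',T,144,151.5,240,245,.006);P('rd top',T,147.2,147,343,245,.006)
# scene bolts: square 38,463 / 288,468 / 152,534 ; round bolts 377,440 567,483 413,567
P('sq sc',S,163,465,250,148,.006)
for x,y in((77,140),(267,183),(113,267)):P('rd bolt',S,x,y,305,262,.006)
for x,y in((38,163),(288,168)):P('sq bolt',S,x,y,250,203,.006)
for x,y in((43,100),(200,48),(243,203),(90,255)):P('sq boltT',T,x,y,240,245,.006)
for x,y in((169,62),(62,172),(211,208)):P('rd boltT',T,x,y,343,245,.006)
E
```

```text
small [263.83333333 270.88333333] [10 12  9  9 60] [278.57657658 216.05405405] [  9   6  10  14 111] [0.4982 0.3184 0.0514] top [0.496  0.3183 0.0565] scene [0.497  0.3093 0.0565]
large [373.53594771 270.84313725] [ 11   9  15  14 153] [333.52348993 281.56375839] [  8   8  21  22 298] [0.5058 0.053  0.0484] top [0.503  0.0547 0.057 ] scene [0.5028 0.0422 0.057 ]
sq top [0.4968 0.319  0.006 ]
rd top [0.5057 0.0598 0.006 ]
sq sc [0.5015 0.3209 0.006 ]
rd bolt [0.4994 0.0989 0.006 ]
rd bolt [0.5497 0.0497 0.006 ]
rd bolt [0.4817 0.0302 0.006 ]
sq bolt [0.4545 0.3433 0.006 ]
sq bolt [0.5482 0.2978 0.006 ]
sq boltT [0.5194 0.3665 0.006 ]
sq boltT [0.5453 0.2952 0.006 ]
sq boltT [0.4744 0.2727 0.006 ]
sq boltT [0.4489 0.3417 0.006 ]
rd boltT [0.5452 0.0504 0.006 ]
rd boltT [0.4932 0.0987 0.006 ]
rd boltT [0.4785 0.0303 0.006 ]
```

Emit:
carry_out:
  series:
    - {"angular": [0,0,0.0705],"travel": [-0.3,0.1,0],"claw": 1}
    - {"angular": [0,0,0.0705],"travel": [-0.3,0.1,0],"claw": 1}
    - {"angular": [0,0,0.0705],"travel": [-0.3,0.1,0],"claw": 1}
    - {"angular": [0,0,0.0705],"travel": [-0.3,0.1,0],"claw": 1}
    - {"angular": [0,0,0.0705],"travel": [-0.3,0.1,0],"claw": 1}
  force: 40

```text
time: 0.52
eef_pos: [0.2882, -0.5739, 0.253]
orientation: [0.0, -0.002, 1.0, 0.0]
force: [-0.8, -0.4, -0.6]
width: 0.0853
grip_force: 0.0
```

Emit:
carry_out:
  series:
    - {"angular": [0,0,0.001],"travel": [-0.22,0.32,0],"claw": 1}
    - {"angular": [0,0,0.001],"travel": [-0.22,0.32,0],"claw": 1}
    - {"angular": [0,0,0.001],"travel": [-0.22,0.32,0],"claw": 1}
    - {"angular": [0,0,0.001],"travel": [-0.22,0.32,0],"claw": 1}
    - {"angular": [0,0,0.001],"travel": [-0.22,0.32,0],"claw": 1}

```text
time: 0.93
eef_pos: [0.3949, -0.414, 0.2531]
orientation: [0.0, 0.001, 1.0, 0.0]
force: [0.5, -1.0, 0.0]
width: 0.085
grip_force: 0.0
```

Emit:
carry_out:
  series:
    - {"travel": [-0.16,0.36,0],"claw": 1}
    - {"travel": [-0.16,0.36,0],"claw": 1}
    - {"travel": [-0.16,0.36,0],"claw": 1}
    - {"travel": [-0.16,0.36,0],"claw": 1}
    - {"travel": [-0.16,0.36,0],"claw": 1}

```text
invalid input
```

Emit:
carry_out:
  series:
    - {"travel": [-0.04,0.36,0],"claw": 1}
    - {"travel": [-0.04,0.36,0],"claw": 1}
    - {"travel": [-0.04,0.36,0],"claw": 1}
    - {"travel": [-0.04,0.36,0],"claw": 1}
    - {"travel": [-0.04,0.36,0],"claw": 1}

```text
invalid input
```

Emit:
carry_out:
  series:
    - {"angular": [0,0,0],"travel": [-0.1,0.34,0],"claw": 1}
    - {"angular": [0,0,0],"travel": [-0.1,0.34,0],"claw": 1}
    - {"angular": [0,0,0],"travel": [-0.1,0.34,0],"claw": 1}
    - {"angular": [0,0,0],"travel": [-0.1,0.34,0],"claw": 1}
    - {"angular": [0,0,0],"travel": [-0.1,0.34,0],"claw": 1}

```text
time: 1.35
eef_pos: [0.445, -0.2428, 0.2534]
orientation: [0.0, 0.0, 1.0, 0.0]
force: [-0.2, -0.1, 0.1]
width: 0.0855
grip_force: 0.0
```

Emit:
carry_out:
  series:
    - {"angular": [0,0,0],"travel": [-0.1,0.34,0],"claw": 1}
    - {"angular": [0,0,0],"travel": [-0.1,0.34,0],"claw": 1}
    - {"angular": [0,0,0],"travel": [-0.1,0.34,0],"claw": 1}
    - {"angular": [0,0,0],"travel": [-0.1,0.34,0],"claw": 1}
    - {"angular": [0,0,0],"travel": [-0.1,0.34,0],"claw": 1}

```text
time: 1.77
eef_pos: [0.4958, -0.073, 0.2533]
orientation: [0.0, 0.0, 1.0, 0.0]
force: [0.7, 0.2, -0.2]
width: 0.0853
grip_force: 0.0
```

Emit:
carry_out:
  series:
    - {"angular": [0,0,0],"travel": [-0.02,0.26,0.2],"claw": 1}
    - {"angular": [0,0,0],"travel": [-0.02,0.26,0.2],"claw": 1}
    - {"angular": [0,0,0],"travel": [-0.02,0.26,0.2],"claw": 1}
    - {"angular": [0,0,0],"travel": [-0.02,0.26,0.2],"claw": 1}
    - {"angular": [0,0,0],"travel": [-0.02,0.26,0.2],"claw": 1}

```text
time: 2.18
eef_pos: [0.5033, 0.0558, 0.1488]
orientation: [-0.003, 0.0, 1.0, -0.001]
force: [-0.2, -1.2, -0.1]
width: 0.0853
grip_force: 0.0
```

```bash
cat >>h.py <<'E'
def look(name,x,y,w,h,k,cam='scene',marks=()):
    c=env.camera(cam);pickle.dump(c,open(name+'.pkl','wb'));f=c['frame'].copy()
    c2=dict(c,frame=f);im=crop(c2,x,y,w,h,k)
    for X in marks:
        p=(pix(c,X)-[x,y]+.5)*k;cv2.drawMarker(im,tuple(int(v) for v in p),(0,0,255),cv2.MARKER_CROSS,9,1)
    cv2.imwrite(f'pics/{name}.png',im)
    return c
E
python3 - <<'E'
from h import *
s=env.read_state();p=s['eef_pos'];print(p,s['qvel'].round(3))
look('a',255,130,150,200,3,marks=[p,p+[0,0,-.009],[p[0],p[1],.074],[p[0],p[1],.040],[.5065,.06,.012]])
E
```

```text
[0.50330104 0.05584683 0.14882891] [-0.059 -0.045  0.036  0.02  -0.094  0.087]
```

View pics/a.png

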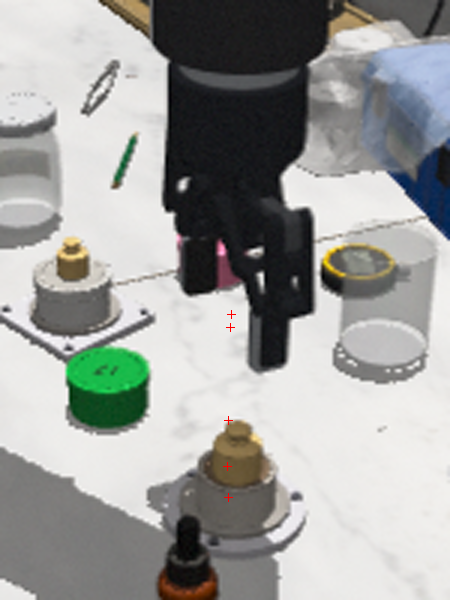

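```bash
python3 - <<'E'
from h import *
c=pickle.load(open('a.pkl','rb'))
g=lambda x,y,z:print(ray(c,255+x/3-.5,130+y/3-.5,z).round(4))
g(239,427,.0735)   # large knob top centre
g(237,467,.040)    # body base-ish/ring top
g(71,242,.070)   # small knob top
c=pickle.load(open('scene0.pkl','rb'))
k=lambda x,o:o+(x+.5)/5.4545-.5
def P(n,x,y,ox,oy,z):print(n,ray(c,k(x,ox),k(y,oy),z).round(4))
P('large knob',161,56,305,262,.074);P('small knob',158,42,250,203,.0705)
P('ring top ellipse',158.5,135,305,262,.040);P('tin top',159.5,108,250,203,.0425)
P('rd stone',153,192,305,262,.012);P('rd plate',153,205,305,262,.008);P('sq stone',164,170,250,203,.012)
E
```

```text
[0.5066 0.0481 0.0735]
[0.5082 0.0528 0.04  ]
[0.4974 0.3115 0.07  ]
large knob [0.5061 0.0475 0.074 ]
small knob [0.4977 0.3098 0.0705]
ring top ellipse [0.5069 0.0494 0.04  ]
tin top [0.4958 0.306  0.0425]
rd stone [0.5078 0.0543 0.012 ]
rd plate [0.507  0.0524 0.008 ]
sq stone [0.4972 0.3076 0.012 ]
```

Emit:
carry_out:
  series:
    - {"angular": [0,0,0],"travel": [-0.006,-0.004,0.1],"claw": 1}
    - {"angular": [0,0,0],"travel": [-0.006,-0.004,0.1],"claw": 1}
    - {"angular": [0,0,0],"travel": [-0.006,-0.004,0.1],"claw": 1}
    - {"angular": [0,0,0],"travel": [-0.006,-0.004,0.1],"claw": 1}
    - {"angular": [0,0,0],"travel": [-0.006,-0.004,0.1],"claw": 1}

```text
time: 2.65
eef_pos: [0.509, 0.0508, 0.105]
orientation: [0.001, 0.002, 1.0, 0.0]
force: [-0.4, 0.7, 0.7]
width: 0.0851
grip_force: 0.0
```

Emit:
carry_out:
  series:
    - {"angular": [0,0,0],"travel": [0,0,0],"claw": 1}
    - {"angular": [0,0,0],"travel": [0,0,0],"claw": 1}
    - {"angular": [0,0,0],"travel": [0,0,0],"claw": 1}
    - {"angular": [0,0,0],"travel": [0,0,0],"claw": 1}
    - {"angular": [0,0,0],"travel": [0,0,0],"claw": 1}

```text
time: 3.07
eef_pos: [0.5082, 0.0511, 0.1037]
orientation: [0.0, 0.001, 1.0, 0.0]
force: [0.3, 0.3, -1.0]
width: 0.0853
grip_force: 0.0
```

Emit:
carry_out:
  series:
    - {"angular": [0,0,0],"travel": [0,0.006,0.074],"claw": 1}
    - {"angular": [0,0,0],"travel": [0,0.006,0.074],"claw": 1}
    - {"angular": [0,0,0],"travel": [0,0.006,0.074],"claw": 1}
    - {"angular": [0,0,0],"travel": [0,0.006,0.074],"claw": 0.4}
    - {"angular": [0,0,0],"travel": [0,0.006,0.074],"claw": 0.2}

```text
time: 3.48
eef_pos: [0.5089, 0.0543, 0.0676]
orientation: [0.001, 0.001, 1.0, 0.0]
force: [0.1, -0.2, 1.0]
width: 0.064
grip_force: 0.0
```

```bash
python3 - <<'E'
from h import *
s=env.read_state();p=s['eef_pos'];print(p,s['width'])
look('b',295,235,75,80,7,marks=[p,p+[0,.03,-.0],p-[0,.03,0]])
E
```

```text
[0.50885119 0.05431421 0.06756773] 0.06398228694539301
```

View pics/b.png

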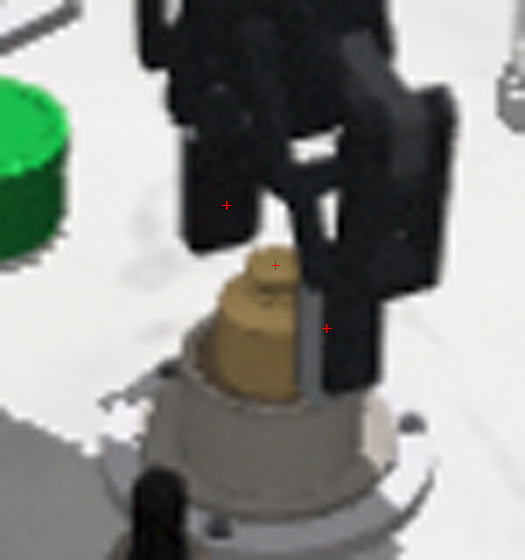

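The TCP mark at (275,265) falls on the knob, and the weight's body is centred there laterally (left edge at 217). Time to close on it.

Emit:
carry_out:
  series:
    - {"angular": [0,0,0],"travel": [0,0,0],"claw": -0.2}
    - {"angular": [0,0,0],"travel": [0,0,0],"claw": -0.5}
    - {"angular": [0,0,0],"travel": [0,0,0],"claw": -0.5}
    - {"angular": [0,0,0],"travel": [0,0,0],"claw": -0.5}
    - {"angular": [0,0,0],"travel": [0,0,0],"claw": -0.5}
  force: 30

```text
time: 3.95
eef_pos: [0.5085, 0.054, 0.0673]
orientation: [0.001, 0.001, 1.0, 0.0]
force: [-1.5, -0.1, 5.9]
width: 0.0283
grip_force: 29.2
```

Emit:
carry_out:
  series:
    - {"angular": [0,0,0],"travel": [0,0,0],"claw": -0.5}
    - {"angular": [0,0,0],"travel": [0,0,0],"claw": -0.5}
    - {"angular": [0,0,0],"travel": [0,0,0],"claw": -0.5}

```text
time: 4.2
eef_pos: [0.5085, 0.054, 0.0673]
orientation: [0.001, 0.001, 1.0, 0.0]
force: [-2.0, -0.7, 6.6]
width: 0.0283
grip_force: 29.2
```

Emit:
carry_out:
  series:
    - {"angular": [0,0,0],"travel": [0,0,-0.01],"claw": -0.5}
    - {"angular": [0,0,0],"travel": [0,0,-0.06],"claw": -0.5}
    - {"angular": [0,0,0],"travel": [0,0,-0.14],"claw": -0.5}
    - {"angular": [0,0,0],"travel": [0,0,-0.2],"claw": -0.5}
    - {"angular": [0,0,0],"travel": [0,0,-0.24],"claw": -0.5}

```text
time: 4.62
eef_pos: [0.5088, 0.0543, 0.1899]
orientation: [0.002, 0.001, 1.0, 0.001]
force: [0.2, -0.0, -1.8]
width: 0.0286
grip_force: 30.2
```

Emit:
carry_out:
  series:
    - {"angular": [0,0,0],"travel": [0.0,-0.05,0],"claw": -0.5}
    - {"angular": [0,0,0],"travel": [0.02,-0.13,0],"claw": -0.5}
    - {"angular": [0,0,0],"travel": [0.03,-0.21,0],"claw": -0.5}
    - {"angular": [0,0,0],"travel": [0.04,-0.28,0],"claw": -0.5}
    - {"angular": [0,0,0],"travel": [0.05,-0.34,0],"claw": -0.5}

```text
time: 5.03
eef_pos: [0.4816, -0.1177, 0.1867]
orientation: [0.0, 0.001, 1.0, 0.0]
force: [-0.3, -1.5, -2.2]
width: 0.0283
grip_force: 30.2
```

Emit:
carry_out:
  series:
    - {"angular": [0,0,0],"travel": [0.02,-0.06,0],"claw": -0.5}
    - {"angular": [0,0,0],"travel": [0.04,-0.12,0],"claw": -0.5}
    - {"angular": [0,0,0],"travel": [0.05,-0.12,0],"claw": -0.5}
    - {"angular": [0,0,0],"travel": [0.05,-0.12,0],"claw": -0.5}
    - {"angular": [0,0,0],"travel": [0.05,-0.12,0],"claw": -0.5}

```text
time: 5.45
eef_pos: [0.4572, -0.1759, 0.1865]
orientation: [0.0, 0.002, 1.0, 0.0]
force: [0.0, 0.4, -2.2]
width: 0.028
grip_force: 30.4
```

```bash
python3 - <<'E'
from h import *
s=env.read_state();p=s['eef_pos'];print(p,s['width'],s['grip_force'],s['force'])
B=[.515,-.176]
c=look('c',300,200,200,230,2.6 and 3,marks=[p]+[[B[0]+a,B[1]+b,.006] for a in(-.1,0,.1) for b in(-.035,.035)])
f=c['frame'].astype(int)
m=(f.max(2)<60).astype(np.uint8);m[:345]=0;m[:,:340]=0;m[:,480:]=0
q=max(cv2.findContours(m,0,1)[0],key=cv2.contourArea);r=cv2.approxPolyDP(q,6,True)[:,0]
X=np.array([ray(c,*u,.006) for u in r]).round(4);print(r.tolist(),X.tolist(),cv2.minAreaRect(X[:,:2].astype(np.float32)))
E
```

```text
[ 0.45720347 -0.17589107  0.18653413] 0.028040679036249155 30.37496940291021 [ 0.02888997  0.43977011 -2.22023565]
[[464, 379], [441, 357], [343, 393], [362, 419]] [[0.6093, -0.2072, 0.006], [0.6048, -0.1532, 0.006], [0.4251, -0.1554, 0.006], [0.4287, -0.2091, 0.006]] ((0.5171999931335449, -0.18130001425743103), (0.1835520714521408, 0.05405103787779808), 0.7014135122299194)
```

View pics/c.png

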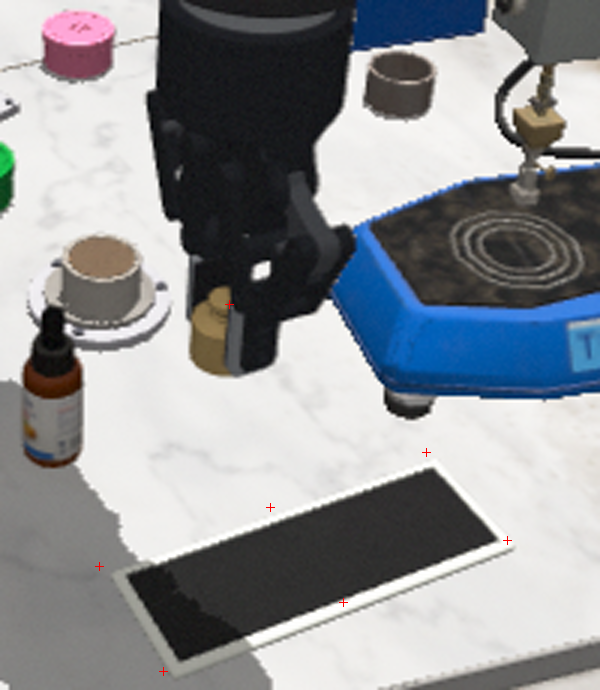

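Emit:
carry_out:
  series:
    - {"angular": [0,0,0],"travel": [0.004,-0.004,0.06],"claw": -0.5}
    - {"angular": [0,0,0],"travel": [0.004,-0.004,0.14],"claw": -0.5}
    - {"angular": [0,0,0],"travel": [0.004,-0.004,0.22],"claw": -0.5}
    - {"angular": [0,0,0],"travel": [0.004,-0.004,0.27],"claw": -0.5}
    - {"angular": [0,0,0],"travel": [0.004,-0.004,0.286],"claw": -0.5}

```text
time: 5.92
eef_pos: [0.4535, -0.1766, 0.0397]
orientation: [-0.003, 0.001, 1.0, 0.0]
force: [-0.6, -0.5, -0.7]
width: 0.0284
grip_force: 30.4
```

Emit:
carry_out:
  series:
    - {"angular": [0,0,0],"travel": [0,0,0],"claw": -0.5}
    - {"angular": [0,0,0],"travel": [0,0,0],"claw": -0.5}
    - {"angular": [0,0,0],"travel": [0,0,0],"claw": -0.5}
    - {"angular": [0,0,0],"travel": [0,0,0],"claw": -0.5}

```text
time: 6.25
eef_pos: [0.457, -0.1776, 0.0451]
orientation: [0.002, 0.001, 1.0, -0.0]
force: [0.2, 0.1, -2.0]
width: 0.0287
grip_force: 30.4
```

Emit:
carry_out:
  series:
    - {"angular": [0,0,0],"travel": [0,0,0.006],"claw": -0.5}
    - {"angular": [0,0,0],"travel": [0,0,0.012],"claw": -0.5}
    - {"angular": [0,0,0],"travel": [0,0,0.016],"claw": -0.5}
    - {"angular": [0,0,0],"travel": [0,0,0.019],"claw": -0.5}
    - {"angular": [0,0,0],"travel": [0,0,0.021],"claw": -0.5}

```text
time: 6.67
eef_pos: [0.4553, -0.1779, 0.0327]
orientation: [-0.0, 0.001, 1.0, -0.0]
force: [-4.7, 3.7, 17.1]
width: 0.0284
grip_force: 32.2
```

Emit:
carry_out:
  series:
    - {"angular": [0,0,0],"travel": [0,0,0.001],"claw": -0.5}
    - {"angular": [0,0,0],"travel": [0,0,0.002],"claw": -0.5}
    - {"angular": [0,0,0],"travel": [0,0,0.002],"claw": -0.5}
    - {"angular": [0,0,0],"travel": [0,0,0.002],"claw": -0.5}

```text
time: 7.0
eef_pos: [0.4553, -0.1779, 0.0328]
orientation: [-0.0, 0.001, 1.0, -0.0]
force: [-4.9, 2.0, 14.3]
width: 0.0284
grip_force: 31.9
```

Emit:
carry_out:
  series:
    - {"angular": [0,0,0],"travel": [0,0,-0.002],"claw": -0.5}
    - {"angular": [0,0,0],"travel": [0,0,-0.002],"claw": -0.2}
    - {"angular": [0,0,0],"travel": [0,0,-0.002],"claw": 0.2}
    - {"angular": [0,0,0],"travel": [0,0,-0.002],"claw": 0.5}
    - {"angular": [0,0,0],"travel": [0,0,-0.002],"claw": 1}

```text
time: 7.42
eef_pos: [0.4555, -0.1778, 0.0327]
orientation: [-0.0, 0.001, 1.0, -0.0]
force: [-0.5, 0.3, -0.0]
width: 0.0693
grip_force: 0.0
```

Emit:
carry_out:
  series:
    - {"angular": [0,0,0],"travel": [0,0,-0.01],"claw": 1}
    - {"angular": [0,0,0],"travel": [0,0,-0.06],"claw": 1}
    - {"angular": [0,0,0],"travel": [0,0,-0.14],"claw": 1}
    - {"angular": [0,0,0],"travel": [0,0,-0.2],"claw": 1}
    - {"angular": [0,0,0],"travel": [0,0,-0.24],"claw": 1}

```text
time: 7.83
eef_pos: [0.4564, -0.178, 0.1563]
orientation: [0.002, 0.001, 1.0, -0.0]
force: [1.1, 0.2, 0.1]
width: 0.0855
grip_force: 0.0
```

Emit:
carry_out:
  series:
    - {"angular": [0,0,0],"travel": [-0.02,0.06,0],"claw": 1}
    - {"angular": [0,0,0],"travel": [-0.05,0.14,0],"claw": 1}
    - {"angular": [0,0,0],"travel": [-0.07,0.22,0],"claw": 1}
    - {"angular": [0,0,0],"travel": [-0.1,0.3,0],"claw": 1}
    - {"angular": [0,0,0],"travel": [-0.104,0.36,0],"claw": 1}

```text
time: 8.25
eef_pos: [0.5096, 0.0046, 0.1535]
orientation: [0.001, 0.001, 1.0, 0.0]
force: [1.7, -0.4, 0.8]
width: 0.0856
grip_force: 0.0
```

Emit:
carry_out:
  series:
    - {"angular": [0,0,0],"travel": [0,0.06,0],"claw": 1}
    - {"angular": [0,0,0],"travel": [0,0.1,0],"claw": 1}
    - {"angular": [0,0,0],"travel": [0,0.104,0],"claw": 1}
    - {"angular": [0,0,0],"travel": [0,0.104,0],"claw": 1}
    - {"angular": [0,0,0],"travel": [0,0.104,0],"claw": 1}

```text
time: 8.67
eef_pos: [0.5078, 0.0539, 0.1529]
orientation: [-0.0, 0.001, 1.0, -0.0]
force: [0.4, -0.1, 0.6]
width: 0.0856
grip_force: 0.0
```

```bash
python3 - <<'E'
from h import *
s=env.read_state();p=s['eef_pos'];print(p,s['width'],s['grip_force'],s['force'])
look('d',290,180,150,230,2.6 and 3,marks=[p,[.508,.06,.012],[.508,.054,.040],[.5085,.054,.04]])
E
```

```text
[0.50783823 0.05389433 0.15289174] 0.08561043556404803 0.0 [ 0.35277424 -0.07249659  0.55511977]
```

View pics/d.png

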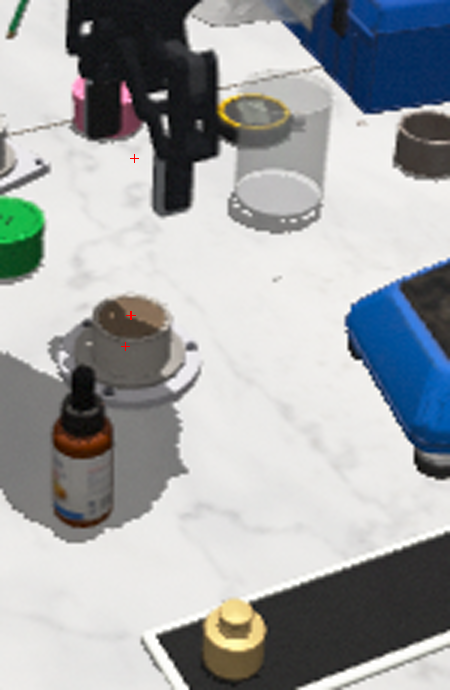

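Emit:
carry_out:
  series:
    - {"angular": [0,0,0],"travel": [-0.003,0,0.06],"claw": 1}
    - {"angular": [0,0,0],"travel": [-0.003,0,0.13],"claw": 1}
    - {"angular": [0,0,0],"travel": [-0.003,0,0.19],"claw": 1}
    - {"angular": [0,0,0],"travel": [-0.003,0,0.22],"claw": 1}
    - {"angular": [0,0,0],"travel": [-0.003,0,0.23],"claw": 1}

```text
time: 9.13
eef_pos: [0.5078, 0.052, 0.0352]
orientation: [-0.002, 0.002, 1.0, -0.001]
force: [0.1, -0.4, 0.0]
width: 0.0855
grip_force: 0.0
```

Emit:
carry_out:
  series:
    - {"angular": [0,0,0],"travel": [0,0,0],"claw": 1}
    - {"angular": [0,0,0],"travel": [0,0,0],"claw": 0.7}
    - {"angular": [0,0,0],"travel": [0,0,0],"claw": 0.4}
    - {"angular": [0,0,0],"travel": [0,0,0],"claw": 0.3}
    - {"angular": [0,0,0],"travel": [0,0,0],"claw": 0.3}

```text
time: 9.55
eef_pos: [0.5102, 0.0543, 0.0389]
orientation: [0.001, 0.001, 1.0, 0.0]
force: [0.0, 0.9, -0.9]
width: 0.0554
grip_force: 0.0
```

Emit:
carry_out:
  series:
    - {"angular": [0,0,0],"travel": [0,0,0.004],"claw": 0.2}
    - {"angular": [0,0,0],"travel": [0,0,0.004],"claw": 0.1}
    - {"angular": [0,0,0],"travel": [0,0,0.004],"claw": -0.1}
    - {"angular": [0,0,0],"travel": [0,0,0.004],"claw": -0.1}
    - {"angular": [0,0,0],"travel": [0,0,0.004],"claw": -0.1}
  force: 50

```text
time: 9.97
eef_pos: [0.51, 0.0542, 0.0366]
orientation: [0.001, 0.001, 1.0, 0.0]
force: [-1.5, -0.4, 7.4]
width: 0.0465
grip_force: 50.3
```

Emit:
carry_out:
  series:
    - {"angular": [0,0,0],"travel": [0,0,0],"claw": -0.1}
    - {"angular": [0,0,0],"travel": [0,0,0],"claw": -0.1}
    - {"angular": [0,0,0],"travel": [0,0,0],"claw": -0.1}

```text
time: 10.22
eef_pos: [0.51, 0.0542, 0.0366]
orientation: [0.001, 0.001, 1.0, 0.0]
force: [-1.5, -0.5, 8.0]
width: 0.0468
grip_force: 50.3
```

Emit:
carry_out:
  series:
    - {"angular": [0,0,0],"travel": [0,0,-0.01],"claw": -0.1}
    - {"angular": [0,0,0],"travel": [0,0,-0.06],"claw": -0.1}
    - {"angular": [0,0,0],"travel": [0,0,-0.14],"claw": -0.1}
    - {"angular": [0,0,0],"travel": [0,0,-0.2],"claw": -0.1}
    - {"angular": [0,0,0],"travel": [0,0,-0.24],"claw": -0.1}

```text
time: 10.63
eef_pos: [0.5102, 0.0543, 0.1591]
orientation: [0.001, 0.001, 1.0, 0.001]
force: [0.8, 0.6, -2.7]
width: 0.047
grip_force: 52.3
```

Emit:
carry_out:
  series:
    - {"angular": [0,0,0],"travel": [0.0,-0.05,0],"claw": -0.1}
    - {"angular": [0,0,0],"travel": [0,-0.13,0],"claw": -0.1}
    - {"angular": [0,0,0],"travel": [0,-0.21,0],"claw": -0.1}
    - {"angular": [0,0,0],"travel": [0,-0.28,0],"claw": -0.1}
    - {"angular": [0,0,0],"travel": [0,-0.34,0],"claw": -0.1}

```text
time: 11.05
eef_pos: [0.5083, -0.1178, 0.1559]
orientation: [-0.0, 0.001, 1.0, 0.0]
force: [1.2, -0.5, -2.4]
width: 0.0471
grip_force: 52.3
```

Emit:
carry_out:
  series:
    - {"angular": [0,0,0],"travel": [-0.01,-0.06,0],"claw": -0.1}
    - {"angular": [0,0,0],"travel": [-0.015,-0.11,0],"claw": -0.1}
    - {"angular": [0,0,0],"travel": [-0.015,-0.124,0],"claw": -0.1}
    - {"angular": [0,0,0],"travel": [-0.015,-0.124,0],"claw": -0.1}
    - {"angular": [0,0,0],"travel": [-0.015,-0.124,0],"claw": -0.1}

```text
time: 11.47
eef_pos: [0.5158, -0.1781, 0.1555]
orientation: [-0.0, 0.002, 1.0, 0.0]
force: [-0.5, 0.5, -3.4]
width: 0.0471
grip_force: 52.4
```

Emit:
carry_out:
  series:
    - {"angular": [0,0,0],"travel": [0,0,0.04],"claw": -0.1}
    - {"angular": [0,0,0],"travel": [0,0,0.1],"claw": -0.1}
    - {"angular": [0,0,0],"travel": [0,0,0.16],"claw": -0.1}
    - {"angular": [0,0,0],"travel": [0,0,0.2],"claw": -0.1}
    - {"angular": [0,0,0],"travel": [0,0,0.22],"claw": -0.1}

```text
time: 11.88
eef_pos: [0.5147, -0.1767, 0.0433]
orientation: [-0.002, 0.001, 1.0, 0.0]
force: [-0.3, 0.4, -3.0]
width: 0.0473
grip_force: 52.3
```

Emit:
carry_out:
  series:
    - {"angular": [0,0,0],"travel": [0,0,0],"claw": -0.1}
    - {"angular": [0,0,0],"travel": [0,0,0],"claw": -0.1}
    - {"angular": [0,0,0],"travel": [0,0,0],"claw": -0.1}
    - {"angular": [0,0,0],"travel": [0,0,0],"claw": -0.1}
    - {"angular": [0,0,0],"travel": [0,0,0],"claw": -0.1}

```text
time: 12.3
eef_pos: [0.5173, -0.1779, 0.0472]
orientation: [0.001, 0.001, 1.0, -0.0]
force: [-0.3, -0.4, -2.7]
width: 0.047
grip_force: 52.4
```

Emit:
carry_out:
  series:
    - {"angular": [0,0,0],"travel": [0,0,0.01],"claw": -0.1}
    - {"angular": [0,0,0],"travel": [0,0,0.02],"claw": -0.1}
    - {"angular": [0,0,0],"travel": [0,0,0.026],"claw": -0.1}
    - {"angular": [0,0,0],"travel": [0,0,0.029],"claw": -0.1}
    - {"angular": [0,0,0],"travel": [0,0,0.031],"claw": -0.1}

```text
time: 12.72
eef_pos: [0.5159, -0.178, 0.0306]
orientation: [-0.001, 0.001, 1.0, -0.0]
force: [-7.2, 4.2, 19.7]
width: 0.0469
grip_force: 54.5
```

Emit:
carry_out:
  series:
    - {"angular": [0,0,0],"travel": [0,0,0],"claw": -0.1}
    - {"angular": [0,0,0],"travel": [0,0,0.001],"claw": -0.1}
    - {"angular": [0,0,0],"travel": [0,0,0.001],"claw": -0.1}
    - {"angular": [0,0,0],"travel": [0,0,0.001],"claw": -0.1}

```text
time: 13.05
eef_pos: [0.516, -0.1781, 0.0306]
orientation: [-0.0, 0.001, 1.0, -0.0]
force: [-4.8, 2.2, 11.6]
width: 0.047
grip_force: 53.8
```

Emit:
carry_out:
  series:
    - {"angular": [0,0,0],"travel": [0,0,-0.001],"claw": 0.1}
    - {"angular": [0,0,0],"travel": [0,0,-0.001],"claw": 0.4}
    - {"angular": [0,0,0],"travel": [0,0,-0.001],"claw": 1}
    - {"angular": [0,0,0],"travel": [0,0,-0.001],"claw": 1}
    - {"angular": [0,0,0],"travel": [0,0,-0.001],"claw": 1}

```text
time: 13.47
eef_pos: [0.5166, -0.178, 0.0302]
orientation: [0.0, 0.001, 1.0, -0.0]
force: [-0.1, 0.2, 0.1]
width: 0.0855
grip_force: 0.0
```

Emit:
carry_out:
  series:
    - {"angular": [0,0,0],"travel": [0,0,-0.01],"claw": 1}
    - {"angular": [0,0,0],"travel": [0,0,-0.06],"claw": 1}
    - {"angular": [0,0,0],"travel": [0,0,-0.14],"claw": 1}
    - {"angular": [0,0,0],"travel": [0,0,-0.2],"claw": 1}
    - {"angular": [0,0,0],"travel": [0,0,-0.25],"claw": 1}

```text
time: 13.88
eef_pos: [0.517, -0.1781, 0.1582]
orientation: [0.001, 0.001, 1.0, -0.0]
force: [-0.3, 0.5, -0.4]
width: 0.085
grip_force: 0.0
```

Emit:
carry_out:
  series:
    - {"angular": [0,0,0],"travel": [0.0,0.06,0],"claw": 1}
    - {"angular": [0,0,0],"travel": [0,0.14,0],"claw": 1}
    - {"angular": [0,0,0],"travel": [0,0.22,0],"claw": 1}
    - {"angular": [0,0,0],"travel": [0,0.3,0],"claw": 1}
    - {"angular": [0,0,0],"travel": [0.01,0.36,0],"claw": 1}

```text
time: 14.3
eef_pos: [0.5124, 0.0044, 0.156]
orientation: [0.001, 0.001, 1.0, 0.0]
force: [0.5, -0.6, 1.0]
width: 0.0854
grip_force: 0.0
```

Emit:
carry_out:
  series:
    - {"angular": [0,0,0],"travel": [0.01,0.08,0],"claw": 1}
    - {"angular": [0,0,0],"travel": [0.01,0.16,0],"claw": 1}
    - {"angular": [0,0,0],"travel": [0.01,0.24,0],"claw": 1}
    - {"angular": [0,0,0],"travel": [0.02,0.32,0],"claw": 1}
    - {"angular": [0,0,0],"travel": [0.02,0.36,0],"claw": 1}

```text
time: 14.72
eef_pos: [0.5021, 0.1857, 0.1559]
orientation: [0.001, 0.0, 1.0, 0.0]
force: [1.3, -0.6, 0.0]
width: 0.0855
grip_force: 0.0
```

Emit:
carry_out:
  series:
    - {"angular": [0,0,0],"travel": [0.004,0.08,0],"claw": 1}
    - {"angular": [0,0,0],"travel": [0.004,0.16,0],"claw": 1}
    - {"angular": [0,0,0],"travel": [0.004,0.22,0],"claw": 1}
    - {"angular": [0,0,0],"travel": [0.004,0.25,0],"claw": 1}
    - {"angular": [0,0,0],"travel": [0.004,0.27,0],"claw": 1}

```text
time: 15.13
eef_pos: [0.5006, 0.319, 0.1553]
orientation: [-0.0, 0.001, 1.0, -0.0]
force: [0.2, 0.3, -0.1]
width: 0.0853
grip_force: 0.0
```

Emit:
carry_out:
  series:
    - {"angular": [0,0,0],"travel": [0,0,0.04],"claw": 1}
    - {"angular": [0,0,0],"travel": [0,0,0.08],"claw": 1}
    - {"angular": [0,0,0],"travel": [0,0,0.1],"claw": 1}
    - {"angular": [0,0,0],"travel": [0,0,0.1],"claw": 1}
    - {"angular": [0,0,0],"travel": [0,0,0.1],"claw": 1}

```text
time: 15.55
eef_pos: [0.5009, 0.3162, 0.1053]
orientation: [-0.0, 0.002, 1.0, -0.001]
force: [0.1, -0.1, 0.1]
width: 0.0857
grip_force: 0.0
```

```bash
python3 - <<'E'
from h import *
s=env.read_state();p=s['eef_pos'];print(p,s['qvel'].round(2))
look('e',235,150,90,100,6,marks=[p,[.500,.317,.0705],[.500,.317,.0425],[.4995,.320,.012]])
E
```

```text
[0.50092783 0.31620004 0.10532479] [ 0.   -0.02  0.02  0.01 -0.    0.  ]
```

View pics/e.png

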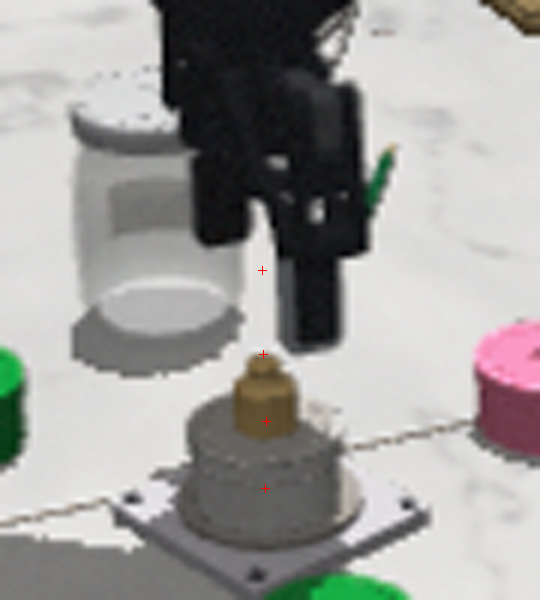

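```bash
python3 - <<'E'
from h import *
c=pickle.load(open('d.pkl','rb'));print((pix(c,[.4555,-.178,.040])-[290,180]+.5)*3,'knob top seen 236,606')
print((pix(c,[.4555,-.178,.006])-[290,180]+.5)*3)
T=env.camera('top');pickle.dump(T,open('topE.pkl','wb'))
p,s=brass(T,(440,255,480,330));print(p,s,ray(T,*p,.023))
f=T['frame'][255:330,440:490,::-1];cv2.imwrite('pics/f.png',cv2.resize(f,None,fx=8,fy=8,interpolation=cv2.INTER_CUBIC))
E
```

```text
[239.4 605.4] knob top seen 236,606
[235.5 653.4]
[466.12837838 296.04054054] [ 20  35  14  13 148] [ 0.45010801 -0.17628665  0.023     ]
```

View pics/f.png

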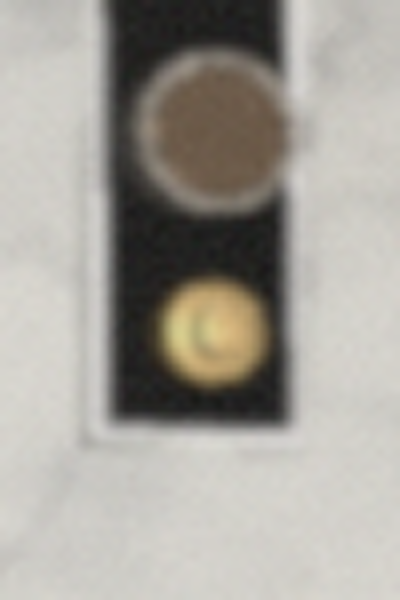

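Ring and large weight are standing on the board. Comparing them with the robot's placings shows the top camera reads about 5 mm low in x. With that corrected, the small weight is at (0.501, 0.316), directly below the TCP.

Emit:
carry_out:
  series:
    - {"angular": [0,0,0],"travel": [0,0,0.03],"claw": 1}
    - {"angular": [0,0,0],"travel": [0,0,0.056],"claw": 1}
    - {"angular": [0,0,0],"travel": [0,0,0.07],"claw": 0.6}
    - {"angular": [0,0,0],"travel": [0,0,0.07],"claw": 0.2}
    - {"angular": [0,0,0],"travel": [0,0,0.07],"claw": 0}
  force: 25

```text
time: 16.07
eef_pos: [0.5011, 0.3172, 0.0709]
orientation: [0.0, 0.001, 1.0, 0.0]
force: [0.5, -0.1, -0.3]
width: 0.052
grip_force: 0.0
```

Emit:
carry_out:
  series:
    - {"angular": [0,0,0],"travel": [0,0,0],"claw": 0}
    - {"angular": [0,0,0],"travel": [0,0,0],"claw": -0.2}
    - {"angular": [0,0,0],"travel": [0,0,0],"claw": -0.3}
    - {"angular": [0,0,0],"travel": [0,0,0],"claw": -0.3}
    - {"angular": [0,0,0],"travel": [0,0,0],"claw": -0.3}

```text
time: 16.48
eef_pos: [0.5009, 0.3172, 0.0707]
orientation: [0.0, 0.001, 1.0, 0.0]
force: [-0.1, -0.8, -0.2]
width: 0.0298
grip_force: 0.0
```

Emit:
carry_out:
  series:
    - {"angular": [0,0,0],"travel": [0,0,0.003],"claw": -0.3}
    - {"angular": [0,0,0],"travel": [0,0,0.006],"claw": -0.3}
    - {"angular": [0,0,0],"travel": [0,0,0.006],"claw": -0.4}
    - {"angular": [0,0,0],"travel": [0,0,0.006],"claw": -0.6}
    - {"angular": [0,0,0],"travel": [0,0,0.006],"claw": -0.6}

```text
time: 16.9
eef_pos: [0.5007, 0.317, 0.0671]
orientation: [-0.0, 0.001, 1.0, -0.0]
force: [-0.3, -0.2, -1.3]
width: 0.0224
grip_force: 24.5
```

Emit:
carry_out:
  series:
    - {"angular": [0,0,0],"travel": [0,0,0],"claw": -0.6}
    - {"angular": [0,0,0],"travel": [0,0,0],"claw": -0.6}
    - {"angular": [0,0,0],"travel": [0,0,0],"claw": -0.6}

```text
time: 17.15
eef_pos: [0.5008, 0.317, 0.0672]
orientation: [-0.0, 0.001, 1.0, -0.0]
force: [-0.3, 0.2, -1.7]
width: 0.0223
grip_force: 24.5
```

Emit:
carry_out:
  series:
    - {"angular": [0,0,0],"travel": [0,0,-0.01],"claw": -0.6}
    - {"angular": [0,0,0],"travel": [0,0,-0.06],"claw": -0.6}
    - {"angular": [0,0,0],"travel": [0,0,-0.12],"claw": -0.6}
    - {"angular": [0,0,0],"travel": [0,0,-0.17],"claw": -0.6}
    - {"angular": [0,0,0],"travel": [0,0,-0.2],"claw": -0.6}

```text
time: 17.57
eef_pos: [0.5017, 0.3178, 0.1709]
orientation: [0.001, 0.001, 1.0, 0.001]
force: [0.2, 1.0, -0.2]
width: 0.0225
grip_force: 24.7
```

Emit:
carry_out:
  series:
    - {"angular": [0,0,0],"travel": [0.0,-0.05,0],"claw": -0.6}
    - {"angular": [0,0,0],"travel": [0,-0.13,0],"claw": -0.6}
    - {"angular": [0,0,0],"travel": [0,-0.21,0],"claw": -0.6}
    - {"angular": [0,0,0],"travel": [0,-0.29,0],"claw": -0.6}
    - {"angular": [0,0,0],"travel": [0,-0.36,0],"claw": -0.6}

```text
time: 17.98
eef_pos: [0.4997, 0.135, 0.1678]
orientation: [0.0, 0.001, 1.0, 0.0]
force: [0.8, 0.3, -1.1]
width: 0.0224
grip_force: 24.8
```

Emit:
carry_out:
  series:
    - {"angular": [0,0,0],"travel": [-0.01,-0.08,0],"claw": -0.6}
    - {"angular": [0,0,0],"travel": [-0.02,-0.16,0],"claw": -0.6}
    - {"angular": [0,0,0],"travel": [-0.04,-0.23,0],"claw": -0.6}
    - {"angular": [0,0,0],"travel": [-0.05,-0.3,0],"claw": -0.6}
    - {"angular": [0,0,0],"travel": [-0.06,-0.36,0],"claw": -0.6}

```text
time: 18.4
eef_pos: [0.5298, -0.0452, 0.1679]
orientation: [0.0, 0.002, 1.0, 0.0]
force: [-0.1, 0.5, -1.3]
width: 0.0223
grip_force: 24.8
```

Emit:
carry_out:
  series:
    - {"angular": [0,0,0],"travel": [-0.02,-0.07,0],"claw": -0.6}
    - {"angular": [0,0,0],"travel": [-0.04,-0.14,0],"claw": -0.6}
    - {"angular": [0,0,0],"travel": [-0.06,-0.2,0],"claw": -0.6}
    - {"angular": [0,0,0],"travel": [-0.08,-0.25,0],"claw": -0.6}
    - {"angular": [0,0,0],"travel": [-0.096,-0.27,0],"claw": -0.6}

```text
time: 18.82
eef_pos: [0.5777, -0.1812, 0.1675]
orientation: [0.0, 0.003, 1.0, -0.0]
force: [1.0, 0.0, -0.8]
width: 0.0225
grip_force: 24.8
```

Emit:
carry_out:
  series:
    - {"angular": [0,0,0],"travel": [0,0,0.04],"claw": -0.6}
    - {"angular": [0,0,0],"travel": [0,0,0.1],"claw": -0.6}
    - {"angular": [0,0,0],"travel": [0,0,0.16],"claw": -0.6}
    - {"angular": [0,0,0],"travel": [0,0,0.2],"claw": -0.6}
    - {"angular": [0,0,0],"travel": [0,0,0.22],"claw": -0.6}

```text
time: 19.23
eef_pos: [0.5758, -0.1777, 0.0546]
orientation: [-0.002, 0.002, 1.0, 0.0]
force: [-0.4, 0.1, -0.9]
width: 0.0223
grip_force: 24.8
```

Emit:
carry_out:
  series:
    - {"angular": [0,0,0],"travel": [0,0,0],"claw": -0.6}
    - {"angular": [0,0,0],"travel": [0,0,0],"claw": -0.6}
    - {"angular": [0,0,0],"travel": [0,0,0],"claw": -0.6}
    - {"angular": [0,0,0],"travel": [0,0,0],"claw": -0.6}
    - {"angular": [0,0,0],"travel": [0,0,0],"claw": -0.6}

```text
time: 19.65
eef_pos: [0.5783, -0.1781, 0.0588]
orientation: [0.001, 0.001, 1.0, -0.0]
force: [0.1, -0.0, -1.0]
width: 0.0226
grip_force: 24.8
```

Emit:
carry_out:
  series:
    - {"angular": [0,0,0],"travel": [0,0,0.02],"claw": -0.6}
    - {"angular": [0,0,0],"travel": [0,0,0.036],"claw": -0.6}
    - {"angular": [0,0,0],"travel": [0,0,0.045],"claw": -0.6}
    - {"angular": [0,0,0],"travel": [0,0,0.05],"claw": -0.6}
    - {"angular": [0,0,0],"travel": [0,0,0.05],"claw": -0.6}

```text
time: 20.07
eef_pos: [0.5769, -0.1782, 0.0316]
orientation: [-0.001, 0.001, 1.0, -0.0]
force: [-0.5, 0.3, -1.3]
width: 0.0227
grip_force: 24.8
```

Emit:
carry_out:
  series:
    - {"angular": [0,0,0],"travel": [0,0,0.001],"claw": -0.6}
    - {"angular": [0,0,0],"travel": [0,0,0.002],"claw": -0.6}
    - {"angular": [0,0,0],"travel": [0,0,0.003],"claw": -0.6}
    - {"angular": [0,0,0],"travel": [0,0,0.004],"claw": -0.6}
    - {"angular": [0,0,0],"travel": [0,0,0.004],"claw": -0.6}

```text
time: 20.48
eef_pos: [0.5775, -0.1782, 0.0312]
orientation: [0.0, 0.001, 1.0, -0.0]
force: [-3.4, 0.6, 9.8]
width: 0.0224
grip_force: 25.7
```

Emit:
carry_out:
  series:
    - {"angular": [0,0,0],"travel": [0,0,-0.001],"claw": -0.3}
    - {"angular": [0,0,0],"travel": [0,0,-0.001],"claw": 0}
    - {"angular": [0,0,0],"travel": [0,0,-0.001],"claw": 0.5}
    - {"angular": [0,0,0],"travel": [0,0,-0.001],"claw": 1}
    - {"angular": [0,0,0],"travel": [0,0,-0.001],"claw": 1}

```text
time: 20.9
eef_pos: [0.5774, -0.1782, 0.0306]
orientation: [-0.0, 0.001, 1.0, 0.0]
force: [-0.3, 0.4, 1.1]
width: 0.0765
grip_force: 0.0
```

Emit:
carry_out:
  series:
    - {"angular": [0,0,0],"travel": [0,0,-0.01],"claw": 1}
    - {"angular": [0,0,0],"travel": [0,0,-0.06],"claw": 1}
    - {"angular": [0,0,0],"travel": [0,0,-0.14],"claw": 1}
    - {"angular": [0,0,0],"travel": [0,0,-0.2],"claw": 1}
    - {"angular": [0,0,0],"travel": [0,0,-0.25],"claw": 1}

```text
time: 21.32
eef_pos: [0.578, -0.1783, 0.1588]
orientation: [0.001, 0.001, 1.0, -0.0]
force: [0.6, 0.3, -0.1]
width: 0.0855
grip_force: 0.0
```

Emit:
carry_out:
  series:
    - {"angular": [0,0,0],"travel": [0.02,0.06,0],"claw": 1}
    - {"angular": [0,0,0],"travel": [0.04,0.14,0],"claw": 1}
    - {"angular": [0,0,0],"travel": [0.06,0.22,0],"claw": 1}
    - {"angular": [0,0,0],"travel": [0.08,0.3,0],"claw": 1}
    - {"angular": [0,0,0],"travel": [0.1,0.36,0],"claw": 1}

```text
time: 21.73
eef_pos: [0.5273, 0.0042, 0.1564]
orientation: [0.001, 0.001, 1.0, 0.0]
force: [0.4, 0.3, -0.1]
width: 0.0852
grip_force: 0.0
```

Emit:
carry_out:
  series:
    - {"angular": [0,0,0],"travel": [0.01,0.08,0],"claw": 1}
    - {"angular": [0,0,0],"travel": [0.02,0.16,0],"claw": 1}
    - {"angular": [0,0,0],"travel": [0.03,0.24,0],"claw": 1}
    - {"angular": [0,0,0],"travel": [0.04,0.32,0],"claw": 1}
    - {"angular": [0,0,0],"travel": [0.05,0.36,0],"claw": 1}

```text
time: 22.15
eef_pos: [0.5034, 0.1858, 0.1565]
orientation: [0.001, 0.0, 1.0, 0.0]
force: [0.0, -0.4, -0.2]
width: 0.0854
grip_force: 0.0
```

Emit:
carry_out:
  series:
    - {"angular": [0,0,0],"travel": [0.004,0.08,0],"claw": 1}
    - {"angular": [0,0,0],"travel": [0.004,0.16,0],"claw": 1}
    - {"angular": [0,0,0],"travel": [0.004,0.22,0],"claw": 1}
    - {"angular": [0,0,0],"travel": [0.004,0.25,0],"claw": 1}
    - {"angular": [0,0,0],"travel": [0.004,0.268,0],"claw": 1}

```text
time: 22.57
eef_pos: [0.5016, 0.3181, 0.1558]
orientation: [0.0, 0.0, 1.0, 0.0]
force: [-1.1, -0.7, 0.6]
width: 0.0854
grip_force: 0.0
```

Emit:
carry_out:
  series:
    - {"angular": [0,0,0],"travel": [0,0,0.04],"claw": 1}
    - {"angular": [0,0,0],"travel": [0,0,0.08],"claw": 1}
    - {"angular": [0,0,0],"travel": [0,0,0.1],"claw": 1}
    - {"angular": [0,0,0],"travel": [0,0,0.1],"claw": 1}
    - {"angular": [0,0,0],"travel": [0,0,0.1],"claw": 1}

```text
time: 22.98
eef_pos: [0.5019, 0.3152, 0.1058]
orientation: [-0.0, 0.002, 1.0, -0.001]
force: [0.7, 0.0, -0.3]
width: 0.0855
grip_force: 0.0
```

```bash
python3 - <<'E'
from h import *
s=env.read_state();p=s['eef_pos'];print(p,s['qvel'].round(2))
look('g',235,150,90,100,6,marks=[p,[.501,.316,.0425],[.5015,.319,.012]])
E
```

```text
[0.5019444  0.31519439 0.10582778] [ 0.   -0.02  0.02  0.01 -0.   -0.  ]
```

View pics/g.png

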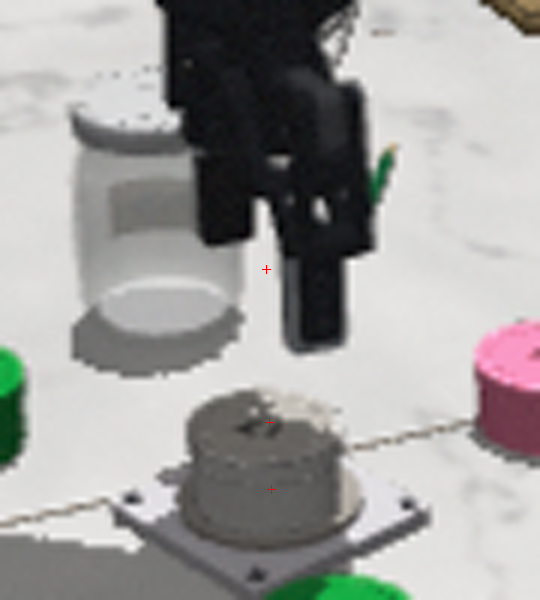

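The tin's lid is centred at about (265.5, 426), against the mark at (269, 422). That puts the tin at about (0.5005, 0.315).

Emit:
carry_out:
  series:
    - {"angular": [0,0,0],"travel": [0.003,0,0.05],"claw": 1}
    - {"angular": [0,0,0],"travel": [0.003,0,0.1],"claw": 1}
    - {"angular": [0,0,0],"travel": [0.003,0,0.13],"claw": 1}
    - {"angular": [0,0,0],"travel": [0.003,0,0.138],"claw": 1}
    - {"angular": [0,0,0],"travel": [0.003,0,0.138],"claw": 1}
  force: 30

```text
time: 23.45
eef_pos: [0.5005, 0.3158, 0.0368]
orientation: [-0.0, 0.001, 1.0, -0.0]
force: [0.0, -0.0, 0.3]
width: 0.0856
grip_force: 0.0
```

Emit:
carry_out:
  series:
    - {"angular": [0,0,0],"travel": [0,0,0],"claw": 0.8}
    - {"angular": [0,0,0],"travel": [0,0,0],"claw": 0.6}
    - {"angular": [0,0,0],"travel": [0,0,0],"claw": 0.5}
    - {"angular": [0,0,0],"travel": [0,0,0],"claw": 0.5}
    - {"angular": [0,0,0],"travel": [0,0,0],"claw": 0.5}

```text
time: 23.87
eef_pos: [0.5006, 0.3163, 0.0376]
orientation: [0.0, 0.001, 1.0, 0.0]
force: [0.7, -0.2, -0.7]
width: 0.0641
grip_force: 0.0
```

Emit:
carry_out:
  series:
    - {"angular": [0,0,0],"travel": [0,0,0],"claw": 0.4}
    - {"angular": [0,0,0],"travel": [0,0,0],"claw": 0.3}
    - {"angular": [0,0,0],"travel": [0,0,0],"claw": 0.1}
    - {"angular": [0,0,0],"travel": [0,0,0],"claw": 0.1}
    - {"angular": [0,0,0],"travel": [0,0,0],"claw": 0.1}

```text
time: 24.28
eef_pos: [0.5004, 0.3162, 0.0373]
orientation: [0.0, 0.001, 1.0, 0.0]
force: [-0.7, -0.1, 5.7]
width: 0.0537
grip_force: 31.4
```

Emit:
carry_out:
  series:
    - {"angular": [0,0,0],"travel": [0,0,0],"claw": 0.1}
    - {"angular": [0,0,0],"travel": [0,0,0],"claw": 0.1}
    - {"angular": [0,0,0],"travel": [0,0,0],"claw": 0.1}

```text
time: 24.53
eef_pos: [0.5004, 0.3162, 0.0373]
orientation: [0.0, 0.001, 1.0, 0.0]
force: [-1.5, -0.2, 5.6]
width: 0.0538
grip_force: 31.4
```

Emit:
carry_out:
  series:
    - {"angular": [0,0,0],"travel": [0,0,-0.01],"claw": 0.1}
    - {"angular": [0,0,0],"travel": [0,0,-0.05],"claw": 0.1}
    - {"angular": [0,0,0],"travel": [0,0,-0.11],"claw": 0.1}
    - {"angular": [0,0,0],"travel": [0,0,-0.16],"claw": 0.1}
    - {"angular": [0,0,0],"travel": [0,0,-0.18],"claw": 0.1}

```text
time: 24.95
eef_pos: [0.5016, 0.3172, 0.1306]
orientation: [0.002, 0.001, 1.0, 0.002]
force: [1.3, 1.1, 1.2]
width: 0.0537
grip_force: 31.9
```

Emit:
carry_out:
  series:
    - {"angular": [0,0,0],"travel": [0.0,-0.05,0],"claw": 0.1}
    - {"angular": [0,0,0],"travel": [0,-0.13,0],"claw": 0.1}
    - {"angular": [0,0,0],"travel": [0,-0.21,0],"claw": 0.1}
    - {"angular": [0,0,0],"travel": [0,-0.29,0],"claw": 0.1}
    - {"angular": [0,0,0],"travel": [0,-0.36,0],"claw": 0.1}

```text
time: 25.37
eef_pos: [0.4989, 0.1339, 0.1266]
orientation: [-0.0, 0.001, 1.0, -0.0]
force: [0.6, -0.5, -0.6]
width: 0.0535
grip_force: 31.8
```

Emit:
carry_out:
  series:
    - {"angular": [0,0,0],"travel": [-0.01,-0.07,0],"claw": 0.1}
    - {"angular": [0,0,0],"travel": [-0.019,-0.12,0],"claw": 0.1}
    - {"angular": [0,0,0],"travel": [-0.019,-0.154,0],"claw": 0.1}
    - {"angular": [0,0,0],"travel": [-0.019,-0.154,0],"claw": 0.1}
    - {"angular": [0,0,0],"travel": [-0.019,-0.154,0],"claw": 0.1}

```text
time: 25.78
eef_pos: [0.5089, 0.058, 0.1266]
orientation: [-0.0, 0.002, 1.0, -0.0]
force: [0.2, 0.3, -0.4]
width: 0.0535
grip_force: 31.9
```

Emit:
carry_out:
  series:
    - {"angular": [0,0,0],"travel": [0,0,0.04],"claw": 0.1}
    - {"angular": [0,0,0],"travel": [0,0,0.08],"claw": 0.1}
    - {"angular": [0,0,0],"travel": [0,0,0.12],"claw": 0.1}
    - {"angular": [0,0,0],"travel": [0,0,0.14],"claw": 0.1}
    - {"angular": [0,0,0],"travel": [0,0,0.15],"claw": 0.1}

```text
time: 26.2
eef_pos: [0.5083, 0.0593, 0.0503]
orientation: [-0.001, 0.001, 1.0, -0.001]
force: [-0.2, -0.6, -0.1]
width: 0.0536
grip_force: 31.9
```

Emit:
carry_out:
  series:
    - {"angular": [0,0,0],"travel": [0,0,0],"claw": 0.1}
    - {"angular": [0,0,0],"travel": [0,0,0],"claw": 0.1}
    - {"angular": [0,0,0],"travel": [0,0,0],"claw": 0.1}
    - {"angular": [0,0,0],"travel": [0,0,0],"claw": 0.1}
    - {"angular": [0,0,0],"travel": [0,0,0],"claw": 0.1}

```text
time: 26.62
eef_pos: [0.5096, 0.0593, 0.0526]
orientation: [0.001, 0.001, 1.0, 0.0]
force: [0.3, -1.0, -0.1]
width: 0.0538
grip_force: 31.9
```

```bash
python3 - <<'E'
from h import *
s=env.read_state();p=s['eef_pos'];print(p,s['qvel'].round(2))
b=p[2]-.0373+.012
look('i',290,220,90,90,6,marks=[p,[p[0],p[1],b],[.510,.059,.012]])
E
```

```text
[0.50957221 0.05930441 0.05262269] [ 0.  0. -0. -0.  0.  0.]
```

View pics/i.png

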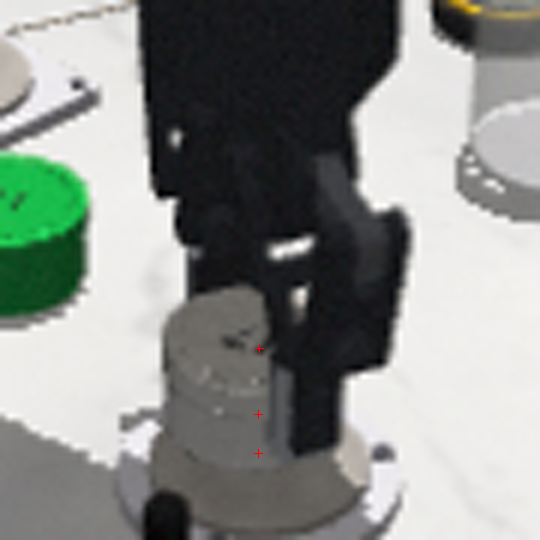

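Stone spans columns 150–368 (centre 259, mark 258) and the tin sits within about 1 mm of the TCP axis. I'll lower it now.

Emit:
carry_out:
  series:
    - {"angular": [0,0,0],"travel": [-0.002,0,0.01],"claw": 0.1}
    - {"angular": [0,0,0],"travel": [-0.002,0,0.02],"claw": 0.1}
    - {"angular": [0,0,0],"travel": [-0.002,0,0.025],"claw": 0.1}
    - {"angular": [0,0,0],"travel": [-0.002,0,0.027],"claw": 0.1}
    - {"angular": [0,0,0],"travel": [-0.002,0,0.027],"claw": 0.1}

```text
time: 27.08
eef_pos: [0.5097, 0.0588, 0.0377]
orientation: [-0.001, 0.002, 1.0, -0.0]
force: [0.8, -0.0, 0.2]
width: 0.0538
grip_force: 31.9
```

Emit:
carry_out:
  series:
    - {"angular": [0,0,0],"travel": [0,0,0.001],"claw": 0.1}
    - {"angular": [0,0,0],"travel": [0,0,0.002],"claw": 0.1}
    - {"angular": [0,0,0],"travel": [0,0,0.003],"claw": 0.1}
    - {"angular": [0,0,0],"travel": [0,0,0.003],"claw": 0.1}
    - {"angular": [0,0,0],"travel": [0,0,0.003],"claw": 0.1}

```text
time: 27.5
eef_pos: [0.5102, 0.0591, 0.0372]
orientation: [0.0, 0.001, 1.0, 0.0]
force: [-1.9, -0.1, 4.3]
width: 0.0538
grip_force: 32.4
```

Emit:
carry_out:
  series:
    - {"angular": [0,0,0],"travel": [0,0,-0.001],"claw": 0.2}
    - {"angular": [0,0,0],"travel": [0,0,-0.001],"claw": 0.4}
    - {"angular": [0,0,0],"travel": [0,0,-0.001],"claw": 0.6}
    - {"angular": [0,0,0],"travel": [0,0,-0.001],"claw": 1}
    - {"angular": [0,0,0],"travel": [0,0,-0.001],"claw": 1}

```text
time: 27.92
eef_pos: [0.5101, 0.059, 0.0372]
orientation: [-0.0, 0.001, 1.0, -0.0]
force: [0.3, -0.3, 0.3]
width: 0.0855
grip_force: 0.0
```

Emit:
carry_out:
  series:
    - {"angular": [0,0,0],"travel": [0,0,-0.01],"claw": 1}
    - {"angular": [0,0,0],"travel": [0,0,-0.06],"claw": 1}
    - {"angular": [0,0,0],"travel": [0,0,-0.14],"claw": 1}
    - {"angular": [0,0,0],"travel": [0,0,-0.2],"claw": 1}
    - {"angular": [0,0,0],"travel": [0,0,-0.24],"claw": 1}

```text
time: 28.33
eef_pos: [0.5111, 0.0593, 0.1609]
orientation: [0.002, 0.001, 1.0, 0.001]
force: [0.1, 0.5, -0.5]
width: 0.0857
grip_force: 0.0
```

Emit:
carry_out:
  series:
    - {"angular": [0,0,0],"travel": [0.0,-0.06,0],"claw": 1}
    - {"angular": [0,0,0],"travel": [0.02,-0.14,0],"claw": 1}
    - {"angular": [0,0,0],"travel": [0.04,-0.22,0],"claw": 1}
    - {"angular": [0,0,0],"travel": [0.06,-0.3,0],"claw": 1}
    - {"angular": [0,0,0],"travel": [0.08,-0.36,0],"claw": 1}

```text
time: 28.75
eef_pos: [0.4686, -0.1229, 0.1578]
orientation: [0.0, 0.001, 1.0, -0.0]
force: [1.0, -0.5, -0.7]
width: 0.0853
grip_force: 0.0
```

Emit:
carry_out:
  series:
    - {"angular": [0,0,0],"travel": [0.02,-0.06,0],"claw": 1}
    - {"angular": [0,0,0],"travel": [0.029,-0.1,0],"claw": 1}
    - {"angular": [0,0,0],"travel": [0.029,-0.114,0],"claw": 1}
    - {"angular": [0,0,0],"travel": [0.029,-0.114,0],"claw": 1}
    - {"angular": [0,0,0],"travel": [0.029,-0.114,0],"claw": 1}

```text
time: 29.17
eef_pos: [0.455, -0.1779, 0.1575]
orientation: [0.0, 0.002, 1.0, 0.0]
force: [-0.8, 0.6, 0.1]
width: 0.0853
grip_force: 0.0
```

Emit:
carry_out:
  series:
    - {"angular": [0,0,0],"travel": [0,0,0.05],"claw": 1}
    - {"angular": [0,0,0],"travel": [0,0,0.12],"claw": 1}
    - {"angular": [0,0,0],"travel": [0,0,0.17],"claw": 1}
    - {"angular": [0,0,0],"travel": [0,0,0.19],"claw": 1}
    - {"angular": [0,0,0],"travel": [0,0,0.19],"claw": 1}

```text
time: 29.58
eef_pos: [0.4536, -0.1766, 0.0598]
orientation: [-0.003, 0.001, 1.0, 0.0]
force: [0.9, -0.2, 0.2]
width: 0.0852
grip_force: 0.0
```

Emit:
carry_out:
  series:
    - {"angular": [0,0,0],"travel": [0,0,0],"claw": 1}
    - {"angular": [0,0,0],"travel": [0,0,0],"claw": 1}
    - {"angular": [0,0,0],"travel": [0,0,0],"claw": 1}
    - {"angular": [0,0,0],"travel": [0,0,0],"claw": 1}
    - {"angular": [0,0,0],"travel": [0,0,0],"claw": 1}

```text
time: 30.0
eef_pos: [0.4555, -0.1777, 0.0632]
orientation: [0.001, 0.001, 1.0, 0.0]
force: [-0.7, -0.1, 0.1]
width: 0.0857
grip_force: 0.0
```

Emit:
carry_out:
  series:
    - {"angular": [0,0,0],"travel": [0,0,0.02],"claw": 1}
    - {"angular": [0,0,0],"travel": [0,0,0.04],"claw": 0.7}
    - {"angular": [0,0,0],"travel": [0,0,0.054],"claw": 0.4}
    - {"angular": [0,0,0],"travel": [0,0,0.058],"claw": 0.1}
    - {"angular": [0,0,0],"travel": [0,0,0.058],"claw": -0.1}
  force: 30

```text
time: 30.42
eef_pos: [0.4546, -0.1779, 0.033]
orientation: [-0.0, 0.002, 1.0, -0.0]
force: [0.1, -0.0, 0.4]
width: 0.0391
grip_force: 0.0
```

Emit:
carry_out:
  series:
    - {"angular": [0,0,0],"travel": [0,0,0],"claw": -0.2}
    - {"angular": [0,0,0],"travel": [0,0,0],"claw": -0.5}
    - {"angular": [0,0,0],"travel": [0,0,0],"claw": -0.5}
    - {"angular": [0,0,0],"travel": [0,0,0],"claw": -0.5}
    - {"angular": [0,0,0],"travel": [0,0,0],"claw": -0.5}

```text
time: 30.83
eef_pos: [0.4552, -0.1778, 0.0338]
orientation: [0.0, 0.001, 1.0, -0.0]
force: [-2.0, 0.7, 6.0]
width: 0.0284
grip_force: 30.0
```

Emit:
carry_out:
  series:
    - {"angular": [0,0,0],"travel": [0,0,0],"claw": -0.5}
    - {"angular": [0,0,0],"travel": [0,0,0],"claw": -0.5}
    - {"angular": [0,0,0],"travel": [0,0,0],"claw": -0.5}

```text
time: 31.08
eef_pos: [0.4552, -0.1778, 0.0338]
orientation: [0.0, 0.001, 1.0, -0.0]
force: [-1.9, 0.5, 6.7]
width: 0.0283
grip_force: 30.0
```

Emit:
carry_out:
  series:
    - {"angular": [0,0,0],"travel": [0,0,-0.01],"claw": -0.5}
    - {"angular": [0,0,0],"travel": [0,0,-0.07],"claw": -0.5}
    - {"angular": [0,0,0],"travel": [0,0,-0.15],"claw": -0.5}
    - {"angular": [0,0,0],"travel": [0,0,-0.22],"claw": -0.5}
    - {"angular": [0,0,0],"travel": [0,0,-0.28],"claw": -0.5}

```text
time: 31.5
eef_pos: [0.4549, -0.1778, 0.1758]
orientation: [0.001, 0.001, 1.0, -0.0]
force: [0.6, 0.0, -1.4]
width: 0.0281
grip_force: 30.4
```

Emit:
carry_out:
  series:
    - {"angular": [0,0,0],"travel": [-0.02,0.05,0],"claw": -0.5}
    - {"angular": [0,0,0],"travel": [-0.04,0.12,0],"claw": -0.5}
    - {"angular": [0,0,0],"travel": [-0.07,0.2,0],"claw": -0.5}
    - {"angular": [0,0,0],"travel": [-0.09,0.28,0],"claw": -0.5}
    - {"angular": [0,0,0],"travel": [-0.11,0.34,0],"claw": -0.5}

```text
time: 31.92
eef_pos: [0.5104, -0.0056, 0.1736]
orientation: [0.0, 0.001, 1.0, 0.0]
force: [1.0, 0.0, -2.3]
width: 0.0287
grip_force: 30.4
```

Emit:
carry_out:
  series:
    - {"angular": [0,0,0],"travel": [0,0.06,0],"claw": -0.5}
    - {"angular": [0,0,0],"travel": [0,0.11,0],"claw": -0.5}
    - {"angular": [0,0,0],"travel": [0,0.134,0],"claw": -0.5}
    - {"angular": [0,0,0],"travel": [0,0.134,0],"claw": -0.5}
    - {"angular": [0,0,0],"travel": [0,0.134,0],"claw": -0.5}

```text
time: 32.33
eef_pos: [0.5102, 0.0592, 0.1732]
orientation: [-0.0, 0.001, 1.0, -0.0]
force: [0.4, -0.1, -2.1]
width: 0.0282
grip_force: 30.4
```

Emit:
carry_out:
  series:
    - {"angular": [0,0,0],"travel": [0,0,0.04],"claw": -0.5}
    - {"angular": [0,0,0],"travel": [0,0,0.09],"claw": -0.5}
    - {"angular": [0,0,0],"travel": [0,0,0.13],"claw": -0.5}
    - {"angular": [0,0,0],"travel": [0,0,0.15],"claw": -0.5}
    - {"angular": [0,0,0],"travel": [0,0,0.16],"claw": -0.5}

```text
time: 32.75
eef_pos: [0.5097, 0.0575, 0.0919]
orientation: [-0.001, 0.002, 1.0, -0.001]
force: [-0.6, 0.1, -2.0]
width: 0.0282
grip_force: 30.4
```

Emit:
carry_out:
  series:
    - {"angular": [0,0,0],"travel": [0,0,0],"claw": -0.5}
    - {"angular": [0,0,0],"travel": [0,0,0],"claw": -0.5}
    - {"angular": [0,0,0],"travel": [0,0,0],"claw": -0.5}
    - {"angular": [0,0,0],"travel": [0,0,0],"claw": -0.5}
    - {"angular": [0,0,0],"travel": [0,0,0],"claw": -0.5}

```text
time: 33.17
eef_pos: [0.511, 0.0592, 0.0942]
orientation: [0.001, 0.001, 1.0, 0.0]
force: [0.1, 0.1, -2.3]
width: 0.0286
grip_force: 30.4
```

```bash
python3 - <<'E'
from h import *
s=env.read_state();p=s['eef_pos'];print(p,s['qvel'].round(2))
b=p[2]-.0338+.006
look('j',290,200,90,100,6,marks=[p,[p[0],p[1],b],[.510,.059,.0425]])
E
```

```text
[0.51103747 0.05921313 0.09415293] [ 0.  0. -0.  0.  0. -0.]
```

View pics/j.png

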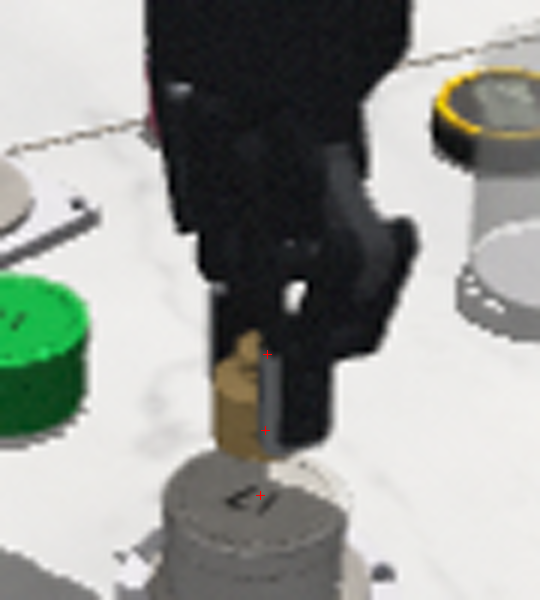

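The tin top is centred at (255.5, 495) and the weight at about column 262. I'll shift x by −1.5 mm and lower.

Emit:
carry_out:
  series:
    - {"angular": [0,0,0],"travel": [0.003,0,0.015],"claw": -0.5}
    - {"angular": [0,0,0],"travel": [0.003,0,0.03],"claw": -0.5}
    - {"angular": [0,0,0],"travel": [0.003,0,0.039],"claw": -0.5}
    - {"angular": [0,0,0],"travel": [0.003,0,0.042],"claw": -0.5}
    - {"angular": [0,0,0],"travel": [0.003,0,0.043],"claw": -0.5}

```text
time: 33.63
eef_pos: [0.5087, 0.0588, 0.071]
orientation: [-0.001, 0.001, 1.0, -0.0]
force: [-0.2, -0.1, -1.5]
width: 0.0286
grip_force: 30.4
```

Emit:
carry_out:
  series:
    - {"angular": [0,0,0],"travel": [0,0,0.001],"claw": -0.5}
    - {"angular": [0,0,0],"travel": [0,0,0.002],"claw": -0.5}
    - {"angular": [0,0,0],"travel": [0,0,0.003],"claw": -0.5}
    - {"angular": [0,0,0],"travel": [0,0,0.003],"claw": -0.5}
    - {"angular": [0,0,0],"travel": [0,0,0.003],"claw": -0.5}

```text
time: 34.05
eef_pos: [0.5092, 0.0591, 0.0705]
orientation: [0.0, 0.001, 1.0, 0.0]
force: [0.5, -0.8, -2.2]
width: 0.0285
grip_force: 30.4
```

Emit:
carry_out:
  series:
    - {"angular": [0,0,0],"travel": [0,0,0.001],"claw": -0.5}
    - {"angular": [0,0,0],"travel": [0,0,0.001],"claw": -0.5}
    - {"angular": [0,0,0],"travel": [0,0,0.001],"claw": -0.5}

```text
time: 34.3
eef_pos: [0.5091, 0.059, 0.0698]
orientation: [0.0, 0.001, 1.0, 0.0]
force: [-0.3, 0.3, -1.6]
width: 0.0286
grip_force: 30.4
```

Emit:
carry_out:
  series:
    - {"angular": [0,0,0],"travel": [0,0,0.0005],"claw": -0.5}
    - {"angular": [0,0,0],"travel": [0,0,0.0005],"claw": -0.5}
    - {"angular": [0,0,0],"travel": [0,0,0.0005],"claw": -0.5}

```text
time: 34.55
eef_pos: [0.5091, 0.059, 0.0697]
orientation: [0.0, 0.001, 1.0, 0.0]
force: [-0.8, -1.0, 0.8]
width: 0.0285
grip_force: 30.5
```

Emit:
carry_out:
  series:
    - {"angular": [0,0,0],"travel": [0,0,0],"claw": -0.3}
    - {"angular": [0,0,0],"travel": [0,0,0],"claw": 0}
    - {"angular": [0,0,0],"travel": [0,0,0],"claw": 0.5}
    - {"angular": [0,0,0],"travel": [0,0,0],"claw": 1}
    - {"angular": [0,0,0],"travel": [0,0,0],"claw": 1}

```text
time: 34.97
eef_pos: [0.5092, 0.0591, 0.0696]
orientation: [0.0, 0.001, 1.0, 0.0]
force: [-0.2, -0.2, -0.8]
width: 0.0768
grip_force: 0.0
```

Emit:
carry_out:
  series:
    - {"angular": [0,0,0],"travel": [0,0,-0.01],"claw": 1}
    - {"angular": [0,0,0],"travel": [0,0,-0.05],"claw": 1}
    - {"angular": [0,0,0],"travel": [0,0,-0.12],"claw": 1}
    - {"angular": [0,0,0],"travel": [0,0,-0.17],"claw": 1}
    - {"angular": [0,0,0],"travel": [0,0,-0.18],"claw": 1}

```text
time: 35.38
eef_pos: [0.5114, 0.0598, 0.1644]
orientation: [0.003, 0.001, 1.0, 0.001]
force: [0.7, 0.2, 0.4]
width: 0.0852
grip_force: 0.0
```

Emit:
carry_out:
  series:
    - {"angular": [0,0,0],"travel": [0.0,-0.06,0],"claw": 1}
    - {"angular": [0,0,0],"travel": [0,-0.14,0],"claw": 1}
    - {"angular": [0,0,0],"travel": [0,-0.22,0],"claw": 1}
    - {"angular": [0,0,0],"travel": [0,-0.3,0],"claw": 1}
    - {"angular": [0,0,0],"travel": [0,-0.36,0],"claw": 1}

```text
time: 35.8
eef_pos: [0.5081, -0.1232, 0.1598]
orientation: [0.0, 0.001, 1.0, -0.0]
force: [1.4, -1.0, -0.3]
width: 0.0854
grip_force: 0.0
```

Emit:
carry_out:
  series:
    - {"angular": [0,0,0],"travel": [-0.014,-0.06,0],"claw": 1}
    - {"angular": [0,0,0],"travel": [-0.014,-0.1,0],"claw": 1}
    - {"angular": [0,0,0],"travel": [-0.014,-0.114,0.04],"claw": 1}
    - {"angular": [0,0,0],"travel": [-0.014,-0.114,0.1],"claw": 1}
    - {"angular": [0,0,0],"travel": [-0.014,-0.114,0.16],"claw": 1}

```text
time: 36.22
eef_pos: [0.516, -0.1789, 0.0796]
orientation: [0.001, 0.002, 1.0, 0.0]
force: [0.3, -1.2, -1.6]
width: 0.0851
grip_force: 0.0
```

Emit:
carry_out:
  series:
    - {"angular": [0,0,0],"travel": [0,0,0],"claw": 1}
    - {"angular": [0,0,0],"travel": [0,0,0],"claw": 1}
    - {"angular": [0,0,0],"travel": [0,0,0],"claw": 1}
    - {"angular": [0,0,0],"travel": [0,0,0],"claw": 1}
    - {"angular": [0,0,0],"travel": [0,0,0],"claw": 1}

```text
time: 36.63
eef_pos: [0.5166, -0.1778, 0.0814]
orientation: [0.002, 0.001, 1.0, -0.0]
force: [-0.6, 0.2, -0.2]
width: 0.0853
grip_force: 0.0
```

Emit:
carry_out:
  series:
    - {"angular": [0,0,0],"travel": [0,0,0.04],"claw": 1}
    - {"angular": [0,0,0],"travel": [0,0,0.08],"claw": 1}
    - {"angular": [0,0,0],"travel": [0,0,0.096],"claw": 0.8}
    - {"angular": [0,0,0],"travel": [0,0,0.098],"claw": 0.5}
    - {"angular": [0,0,0],"travel": [0,0,0.098],"claw": 0.3}
  force: 50

```text
time: 37.05
eef_pos: [0.5156, -0.178, 0.031]
orientation: [-0.0, 0.001, 1.0, -0.0]
force: [-0.5, 0.3, 0.2]
width: 0.0562
grip_force: 0.0
```

Emit:
carry_out:
  series:
    - {"angular": [0,0,0],"travel": [0,0,0],"claw": 0.2}
    - {"angular": [0,0,0],"travel": [0,0,0],"claw": 0.1}
    - {"angular": [0,0,0],"travel": [0,0,0],"claw": -0.1}
    - {"angular": [0,0,0],"travel": [0,0,0],"claw": -0.1}
    - {"angular": [0,0,0],"travel": [0,0,0],"claw": -0.1}

```text
time: 37.47
eef_pos: [0.5162, -0.178, 0.032]
orientation: [0.001, 0.001, 1.0, -0.0]
force: [-1.9, 0.1, 6.5]
width: 0.047
grip_force: 50.7
```

Emit:
carry_out:
  series:
    - {"angular": [0,0,0],"travel": [0,0,0],"claw": -0.1}
    - {"angular": [0,0,0],"travel": [0,0,0],"claw": -0.1}
    - {"angular": [0,0,0],"travel": [0,0,0],"claw": -0.1}

```text
time: 37.72
eef_pos: [0.5163, -0.1781, 0.0321]
orientation: [0.001, 0.001, 1.0, -0.0]
force: [-0.7, 0.5, 5.7]
width: 0.0466
grip_force: 50.7
```

Emit:
carry_out:
  series:
    - {"angular": [0,0,0],"travel": [0,0,-0.01],"claw": -0.1}
    - {"angular": [0,0,0],"travel": [0,0,-0.07],"claw": -0.1}
    - {"angular": [0,0,0],"travel": [0,0,-0.15],"claw": -0.1}
    - {"angular": [0,0,0],"travel": [0,0,-0.22],"claw": -0.1}
    - {"angular": [0,0,0],"travel": [0,0,-0.28],"claw": -0.1}

```text
time: 38.13
eef_pos: [0.5155, -0.178, 0.1737]
orientation: [0.001, 0.001, 1.0, -0.0]
force: [1.2, 0.5, -2.8]
width: 0.0469
grip_force: 52.5
```

Emit:
carry_out:
  series:
    - {"angular": [0,0,0],"travel": [0,0.05,0],"claw": -0.1}
    - {"angular": [0,0,0],"travel": [0,0.12,0],"claw": -0.1}
    - {"angular": [0,0,0],"travel": [0,0.2,0],"claw": -0.1}
    - {"angular": [0,0,0],"travel": [0,0.28,0],"claw": -0.1}
    - {"angular": [0,0,0],"travel": [0,0.35,0],"claw": -0.1}

```text
time: 38.55
eef_pos: [0.5154, -0.0011, 0.1714]
orientation: [0.0, 0.002, 1.0, 0.0]
force: [0.7, 0.3, -2.0]
width: 0.0468
grip_force: 52.5
```

Emit:
carry_out:
  series:
    - {"angular": [0,0,0],"travel": [0.005,0.08,0],"claw": -0.1}
    - {"angular": [0,0,0],"travel": [0.01,0.15,0],"claw": -0.1}
    - {"angular": [0,0,0],"travel": [0.02,0.22,0],"claw": -0.1}
    - {"angular": [0,0,0],"travel": [0.03,0.29,0],"claw": -0.1}
    - {"angular": [0,0,0],"travel": [0.03,0.36,0],"claw": -0.1}

```text
time: 38.97
eef_pos: [0.5001, 0.1786, 0.1713]
orientation: [-0.0, 0.001, 1.0, 0.0]
force: [0.6, -0.1, -1.8]
width: 0.0472
grip_force: 52.5
```

Emit:
carry_out:
  series:
    - {"angular": [0,0,0],"travel": [0,0.08,0],"claw": -0.1}
    - {"angular": [0,0,0],"travel": [0,0.15,0],"claw": -0.1}
    - {"angular": [0,0,0],"travel": [0,0.22,0],"claw": -0.1}
    - {"angular": [0,0,0],"travel": [0,0.26,0],"claw": -0.1}
    - {"angular": [0,0,0],"travel": [0,0.284,0],"claw": -0.1}

```text
time: 39.38
eef_pos: [0.5015, 0.3215, 0.1708]
orientation: [0.0, 0.0, 1.0, 0.0]
force: [-0.0, 0.1, -1.1]
width: 0.0465
grip_force: 52.5
```

Emit:
carry_out:
  series:
    - {"angular": [0,0,0],"travel": [0,0,0.04],"claw": -0.1}
    - {"angular": [0,0,0],"travel": [0,0,0.1],"claw": -0.1}
    - {"angular": [0,0,0],"travel": [0,0,0.16],"claw": -0.1}
    - {"angular": [0,0,0],"travel": [0,0,0.2],"claw": -0.1}
    - {"angular": [0,0,0],"travel": [0,0,0.22],"claw": -0.1}

```text
time: 39.8
eef_pos: [0.5005, 0.317, 0.0579]
orientation: [-0.002, 0.002, 1.0, -0.002]
force: [-0.1, -0.5, -1.9]
width: 0.0468
grip_force: 52.4
```

Emit:
carry_out:
  series:
    - {"angular": [0,0,0],"travel": [0,0,0],"claw": -0.1}
    - {"angular": [0,0,0],"travel": [0,0,0],"claw": -0.1}
    - {"angular": [0,0,0],"travel": [0,0,0],"claw": -0.1}
    - {"angular": [0,0,0],"travel": [0,0,0],"claw": -0.1}
    - {"angular": [0,0,0],"travel": [0,0,0],"claw": -0.1}

```text
time: 40.22
eef_pos: [0.5024, 0.3196, 0.062]
orientation: [0.001, 0.001, 1.0, 0.001]
force: [0.7, 0.0, -3.0]
width: 0.0471
grip_force: 52.5
```

```bash
python3 - <<'E'
from h import *
s=env.read_state();p=s['eef_pos'];print(p,s['qvel'].round(2))
b=p[2]-.0321+.006
c=look('k',230,190,130,120,5,marks=[p,[p[0],p[1],b],[.5015,.319,.012]])
E
```

```text
[0.50240548 0.3195977  0.06204569] [ 0.    0.01 -0.01 -0.    0.    0.  ]
```

View pics/k.png

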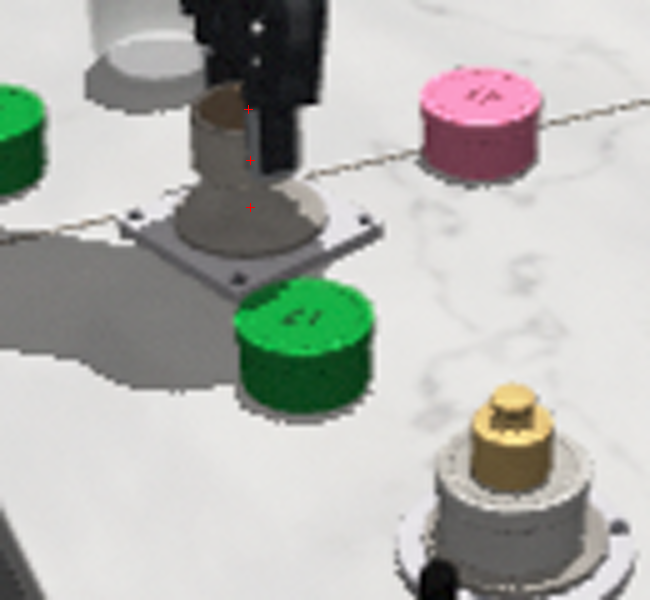

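Large weight is centred on the tin (513 against 513.5), and the tin is within about 1.5 mm of the plate middle. The stone's centre (251.5) and the ring (about 248) call for +1 mm in x before lowering.

Emit:
carry_out:
  series:
    - {"angular": [0,0,0],"travel": [-0.002,0,0.015],"claw": -0.1}
    - {"angular": [0,0,0],"travel": [-0.002,0,0.03],"claw": -0.1}
    - {"angular": [0,0,0],"travel": [-0.002,0,0.04],"claw": -0.1}
    - {"angular": [0,0,0],"travel": [-0.002,0,0.043],"claw": -0.1}
    - {"angular": [0,0,0],"travel": [-0.002,0,0.044],"claw": -0.1}

```text
time: 40.68
eef_pos: [0.5023, 0.3185, 0.0381]
orientation: [-0.001, 0.001, 1.0, -0.001]
force: [-3.8, -2.0, 6.5]
width: 0.047
grip_force: 53.4
```

Emit:
carry_out:
  series:
    - {"angular": [0,0,0],"travel": [0,0,0.001],"claw": -0.1}
    - {"angular": [0,0,0],"travel": [0,0,0.002],"claw": -0.1}
    - {"angular": [0,0,0],"travel": [0,0,0.003],"claw": -0.1}
    - {"angular": [0,0,0],"travel": [0,0,0.003],"claw": -0.1}
    - {"angular": [0,0,0],"travel": [0,0,0.003],"claw": -0.1}

```text
time: 41.1
eef_pos: [0.5023, 0.3185, 0.038]
orientation: [-0.0, 0.001, 1.0, -0.001]
force: [-8.0, -2.8, 14.2]
width: 0.0468
grip_force: 54.2
```

Emit:
carry_out:
  series:
    - {"angular": [0,0,0],"travel": [0,0,-0.003],"claw": -0.1}
    - {"angular": [0,0,0],"travel": [0,0,-0.003],"claw": 0.2}
    - {"angular": [0,0,0],"travel": [0,0,-0.003],"claw": 0.5}
    - {"angular": [0,0,0],"travel": [0,0,-0.003],"claw": 1}
    - {"angular": [0,0,0],"travel": [0,0,-0.003],"claw": 1}

```text
time: 41.52
eef_pos: [0.5029, 0.3191, 0.0383]
orientation: [-0.0, 0.001, 1.0, -0.0]
force: [0.3, 0.4, 0.6]
width: 0.084
grip_force: 0.0
```

Emit:
carry_out:
  series:
    - {"angular": [0,0,0],"travel": [0,0,-0.01],"claw": 1}
    - {"angular": [0,0,0],"travel": [0,0,-0.07],"claw": 1}
    - {"angular": [0,0,0],"travel": [0,0,-0.15],"claw": 1}
    - {"angular": [0,0,0],"travel": [0,0,-0.22],"claw": 1}
    - {"angular": [0,0,0],"travel": [0,0,-0.28],"claw": 1}

```text
time: 41.93
eef_pos: [0.5032, 0.3192, 0.1815]
orientation: [0.001, 0.001, 1.0, 0.001]
force: [0.8, 0.8, 0.2]
width: 0.0852
grip_force: 0.0
```

Emit:
carry_out:
  series:
    - {"angular": [0,0,0],"travel": [0,-0.05,0],"claw": 1}
    - {"angular": [0,0,0],"travel": [0,-0.12,0],"claw": 1}
    - {"angular": [0,0,0],"travel": [0,-0.2,0],"claw": 1}
    - {"angular": [0,0,0],"travel": [0,-0.28,0],"claw": 1}
    - {"angular": [0,0,0],"travel": [0,-0.35,0],"claw": 1}

```text
time: 42.35
eef_pos: [0.5017, 0.1421, 0.179]
orientation: [0.0, 0.001, 1.0, 0.0]
force: [0.1, 1.6, -1.0]
width: 0.0851
grip_force: 0.0
```

Emit:
carry_out:
  series:
    - {"angular": [0,0,0],"travel": [-0.01,-0.08,0],"claw": 1}
    - {"angular": [0,0,0],"travel": [-0.02,-0.15,0],"claw": 1}
    - {"angular": [0,0,0],"travel": [-0.04,-0.22,0],"claw": 1}
    - {"angular": [0,0,0],"travel": [-0.06,-0.29,0],"claw": 1}
    - {"angular": [0,0,0],"travel": [-0.07,-0.36,0],"claw": 1}

```text
time: 42.77
eef_pos: [0.5375, -0.0378, 0.1792]
orientation: [0.001, 0.001, 1.0, 0.0]
force: [0.9, -0.2, -0.8]
width: 0.0849
grip_force: 0.0
```

Emit:
carry_out:
  series:
    - {"angular": [0,0,0],"travel": [-0.02,-0.08,0],"claw": 1}
    - {"angular": [0,0,0],"travel": [-0.04,-0.15,0],"claw": 1}
    - {"angular": [0,0,0],"travel": [-0.06,-0.22,0],"claw": 1}
    - {"angular": [0,0,0],"travel": [-0.078,-0.26,0],"claw": 1}
    - {"angular": [0,0,0],"travel": [-0.078,-0.284,0],"claw": 1}

```text
time: 43.18
eef_pos: [0.5764, -0.1809, 0.1785]
orientation: [0.0, 0.002, 1.0, -0.0]
force: [-0.1, 0.6, -0.8]
width: 0.0853
grip_force: 0.0
```

Emit:
carry_out:
  series:
    - {"angular": [0,0,0],"travel": [0,0,0.04],"claw": 1}
    - {"angular": [0,0,0],"travel": [0,0,0.1],"claw": 1}
    - {"angular": [0,0,0],"travel": [0,0,0.16],"claw": 1}
    - {"angular": [0,0,0],"travel": [0,0,0.2],"claw": 1}
    - {"angular": [0,0,0],"travel": [0,0,0.22],"claw": 1}

```text
time: 43.6
eef_pos: [0.5735, -0.1778, 0.0659]
orientation: [-0.002, 0.002, 1.0, 0.0]
force: [-0.5, -0.2, 0.0]
width: 0.0856
grip_force: 0.0
```

Emit:
carry_out:
  series:
    - {"angular": [0,0,0],"travel": [0,0,0],"claw": 1}
    - {"angular": [0,0,0],"travel": [0,0,0],"claw": 1}
    - {"angular": [0,0,0],"travel": [0,0,0],"claw": 1}
    - {"angular": [0,0,0],"travel": [0,0,0],"claw": 1}
    - {"angular": [0,0,0],"travel": [0,0,0],"claw": 1}

```text
time: 44.02
eef_pos: [0.5762, -0.1781, 0.07]
orientation: [0.001, 0.001, 1.0, -0.0]
force: [1.1, -0.3, -0.8]
width: 0.0853
grip_force: 0.0
```

Descend to about 0.0315 with a 1 mm x correction, then grip.

Emit:
carry_out:
  series:
    - {"angular": [0,0,0],"travel": [-0.002,0,0.03],"claw": 1}
    - {"angular": [0,0,0],"travel": [-0.002,0,0.06],"claw": 0.7}
    - {"angular": [0,0,0],"travel": [-0.002,0,0.074],"claw": 0.4}
    - {"angular": [0,0,0],"travel": [-0.002,0,0.076],"claw": 0.1}
    - {"angular": [0,0,0],"travel": [-0.002,0,0.076],"claw": -0.1}
  force: 25

```text
time: 44.43
eef_pos: [0.5764, -0.1782, 0.0307]
orientation: [-0.0, 0.001, 1.0, -0.0]
force: [0.3, 0.7, -0.1]
width: 0.0398
grip_force: 0.0
```

Emit:
carry_out:
  series:
    - {"angular": [0,0,0],"travel": [0,0,0],"claw": -0.2}
    - {"angular": [0,0,0],"travel": [0,0,0],"claw": -0.35}
    - {"angular": [0,0,0],"travel": [0,0,0],"claw": -0.6}
    - {"angular": [0,0,0],"travel": [0,0,0],"claw": -0.6}
    - {"angular": [0,0,0],"travel": [0,0,0],"claw": -0.6}

```text
time: 44.85
eef_pos: [0.577, -0.1782, 0.0315]
orientation: [0.001, 0.001, 1.0, -0.0]
force: [-1.2, 1.0, 6.0]
width: 0.0226
grip_force: 24.8
```

Emit:
carry_out:
  series:
    - {"angular": [0,0,0],"travel": [0,0,0],"claw": -0.6}
    - {"angular": [0,0,0],"travel": [0,0,0],"claw": -0.6}
    - {"angular": [0,0,0],"travel": [0,0,0],"claw": -0.6}

```text
time: 45.1
eef_pos: [0.577, -0.1782, 0.0315]
orientation: [0.001, 0.001, 1.0, -0.0]
force: [-1.0, 0.5, 5.3]
width: 0.0222
grip_force: 24.8
```

Emit:
carry_out:
  series:
    - {"angular": [0,0,0],"travel": [0,0,-0.01],"claw": -0.6}
    - {"angular": [0,0,0],"travel": [0,0,-0.07],"claw": -0.6}
    - {"angular": [0,0,0],"travel": [0,0,-0.15],"claw": -0.6}
    - {"angular": [0,0,0],"travel": [0,0,-0.22],"claw": -0.6}
    - {"angular": [0,0,0],"travel": [0,0,-0.28],"claw": -0.6}

```text
time: 45.52
eef_pos: [0.5765, -0.1782, 0.1732]
orientation: [0.001, 0.001, 1.0, -0.0]
force: [1.6, -0.4, -0.6]
width: 0.0226
grip_force: 24.8
```

Emit:
carry_out:
  series:
    - {"angular": [0,0,0],"travel": [0.02,0.05,0],"claw": -0.6}
    - {"angular": [0,0,0],"travel": [0.04,0.12,0],"claw": -0.6}
    - {"angular": [0,0,0],"travel": [0.06,0.2,0],"claw": -0.6}
    - {"angular": [0,0,0],"travel": [0.08,0.28,0],"claw": -0.6}
    - {"angular": [0,0,0],"travel": [0.1,0.35,0],"claw": -0.6}

```text
time: 45.93
eef_pos: [0.5259, -0.0013, 0.1708]
orientation: [0.0, 0.002, 1.0, 0.0]
force: [0.8, 1.0, -1.1]
width: 0.0226
grip_force: 24.8
```

Emit:
carry_out:
  series:
    - {"angular": [0,0,0],"travel": [0.01,0.08,0],"claw": -0.6}
    - {"angular": [0,0,0],"travel": [0.02,0.15,0],"claw": -0.6}
    - {"angular": [0,0,0],"travel": [0.03,0.22,0],"claw": -0.6}
    - {"angular": [0,0,0],"travel": [0.04,0.29,0],"claw": -0.6}
    - {"angular": [0,0,0],"travel": [0.05,0.36,0],"claw": -0.6}

```text
time: 46.35
eef_pos: [0.5015, 0.1787, 0.1709]
orientation: [0.0, 0.001, 1.0, 0.0]
force: [1.0, -0.2, -0.7]
width: 0.0227
grip_force: 24.8
```

Emit:
carry_out:
  series:
    - {"angular": [0,0,0],"travel": [0,0.08,0],"claw": -0.6}
    - {"angular": [0,0,0],"travel": [0,0.15,0],"claw": -0.6}
    - {"angular": [0,0,0],"travel": [0,0.22,0],"claw": -0.6}
    - {"angular": [0,0,0],"travel": [0,0.26,0],"claw": -0.6}
    - {"angular": [0,0,0],"travel": [0,0.284,0],"claw": -0.6}

```text
time: 46.77
eef_pos: [0.5024, 0.3214, 0.1703]
orientation: [-0.0, 0.001, 1.0, -0.0]
force: [-0.1, -1.0, -0.9]
width: 0.0226
grip_force: 24.8
```

Emit:
carry_out:
  series:
    - {"angular": [0,0,0],"travel": [0,0,0.04],"claw": -0.6}
    - {"angular": [0,0,0],"travel": [0,0,0.09],"claw": -0.6}
    - {"angular": [0,0,0],"travel": [0,0,0.13],"claw": -0.6}
    - {"angular": [0,0,0],"travel": [0,0,0.155],"claw": -0.6}
    - {"angular": [0,0,0],"travel": [0,0,0.16],"claw": -0.6}

```text
time: 47.18
eef_pos: [0.5016, 0.317, 0.0879]
orientation: [-0.002, 0.002, 1.0, -0.002]
force: [-1.5, 0.4, -0.6]
width: 0.0221
grip_force: 24.8
```

Emit:
carry_out:
  series:
    - {"angular": [0,0,0],"travel": [0,0,0],"claw": -0.6}
    - {"angular": [0,0,0],"travel": [0,0,0],"claw": -0.6}
    - {"angular": [0,0,0],"travel": [0,0,0],"claw": -0.6}
    - {"angular": [0,0,0],"travel": [0,0,0],"claw": -0.6}
    - {"angular": [0,0,0],"travel": [0,0,0],"claw": -0.6}

```text
time: 47.6
eef_pos: [0.5032, 0.3194, 0.0915]
orientation: [0.001, 0.001, 1.0, 0.001]
force: [0.8, -0.0, -0.6]
width: 0.0225
grip_force: 24.8
```

```bash
python3 - <<'E'
from h import *
s=env.read_state();p=s['eef_pos'];print(p,s['qvel'].round(2))
b=p[2]-.0315+.006
c=look('l',235,160,90,90,6,marks=[p,[p[0],p[1],b],[.502,.3188,.040]])
E
```

```text
[0.50317033 0.31936926 0.09152383] [ 0.  0. -0.  0.  0. -0.]
```

View pics/l.png

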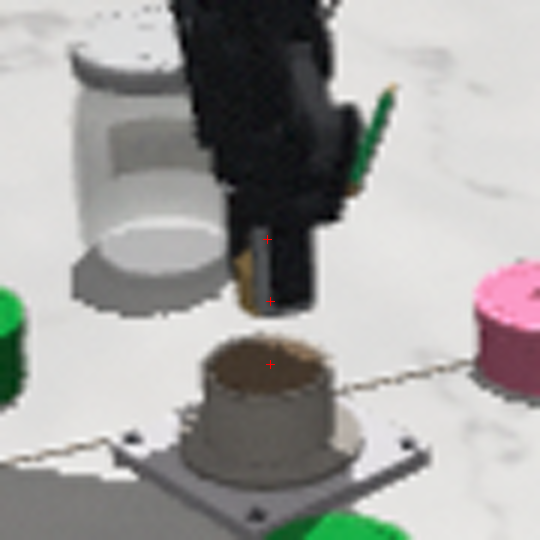

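Ring rim is centred at (269,364), against the mark at (270,364), and the weight is nearly over it. I'll shift 1 mm and lower.

Emit:
carry_out:
  series:
    - {"angular": [0,0,0],"travel": [0.002,-0.001,0.018],"claw": -0.6}
    - {"angular": [0,0,0],"travel": [0.002,-0.001,0.034],"claw": -0.6}
    - {"angular": [0,0,0],"travel": [0.002,-0.001,0.044],"claw": -0.6}
    - {"angular": [0,0,0],"travel": [0.002,-0.001,0.047],"claw": -0.6}
    - {"angular": [0,0,0],"travel": [0.002,-0.001,0.048],"claw": -0.6}

```text
time: 48.07
eef_pos: [0.5014, 0.3181, 0.066]
orientation: [-0.001, 0.001, 1.0, -0.001]
force: [-3.7, -3.3, 6.3]
width: 0.0224
grip_force: 25.6
```

Emit:
carry_out:
  series:
    - {"angular": [0,0,0],"travel": [0,0,0.001],"claw": -0.6}
    - {"angular": [0,0,0],"travel": [0,0,0.002],"claw": -0.6}
    - {"angular": [0,0,0],"travel": [0,0,0.002],"claw": -0.6}
    - {"angular": [0,0,0],"travel": [0,0,0.002],"claw": -0.6}
    - {"angular": [0,0,0],"travel": [0,0,0.002],"claw": -0.6}

```text
time: 48.48
eef_pos: [0.5014, 0.3181, 0.066]
orientation: [-0.0, 0.001, 1.0, -0.001]
force: [-4.1, -2.4, 9.4]
width: 0.0224
grip_force: 25.9
```

In contact; relax, release, lift away.

Emit:
carry_out:
  series:
    - {"angular": [0,0,0],"travel": [0,0,-0.002],"claw": -0.6}
    - {"angular": [0,0,0],"travel": [0,0,-0.002],"claw": -0.3}
    - {"angular": [0,0,0],"travel": [0,0,-0.002],"claw": 0}
    - {"angular": [0,0,0],"travel": [0,0,-0.002],"claw": 0.6}
    - {"angular": [0,0,0],"travel": [0,0,-0.002],"claw": 1}

```text
time: 48.9
eef_pos: [0.5018, 0.3186, 0.0663]
orientation: [-0.0, 0.001, 1.0, -0.0]
force: [0.9, -0.0, -0.7]
width: 0.0653
grip_force: 0.0
```

Emit:
carry_out:
  series:
    - {"angular": [0,0,0],"travel": [0,0,-0.01],"claw": 1}
    - {"angular": [0,0,0],"travel": [0,0,-0.06],"claw": 1}
    - {"angular": [0,0,0],"travel": [0,0,-0.13],"claw": 1}
    - {"angular": [0,0,0],"travel": [0,0,-0.2],"claw": 1}
    - {"angular": [0,0,0],"travel": [0,0,-0.25],"claw": 1}

```text
time: 49.32
eef_pos: [0.5025, 0.319, 0.195]
orientation: [0.001, 0.001, 1.0, 0.001]
force: [-0.0, 0.6, -0.6]
width: 0.0854
grip_force: 0.0
```

Emit:
carry_out:
  series:
    - {"angular": [0,0,0],"travel": [0,0,0],"claw": 1}
    - {"angular": [0,0,0],"travel": [0,0,0],"claw": 1}
    - {"angular": [0,0,0],"travel": [0,0,0],"claw": 1}
    - {"angular": [0,0,0],"travel": [0,0,0],"claw": 1}
    - {"angular": [0,0,0],"travel": [0,0,0],"claw": 1}

```text
time: 49.73
eef_pos: [0.5014, 0.3181, 0.1903]
orientation: [-0.001, 0.001, 1.0, -0.001]
force: [-0.1, -0.3, -0.9]
width: 0.0856
grip_force: 0.0
```

```bash
python3 - <<'E'
from h import *
look('z',230,180,140,140,4,marks=[])
E
```

```text
(no output)
```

View pics/z.png

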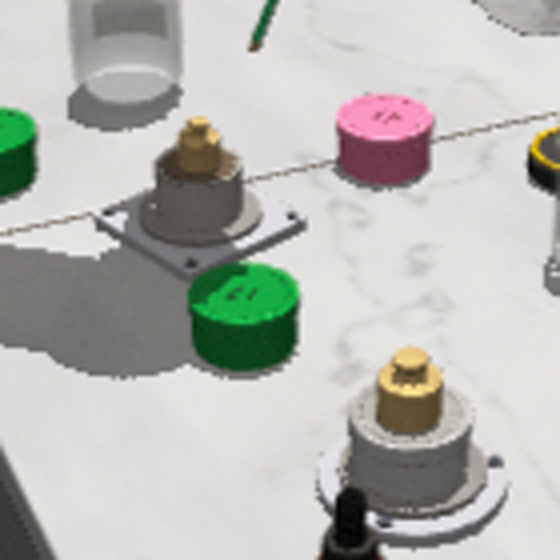

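Both stacks stand upright and centred: ring with the small weight at (199,185) on the square plate, tin with the large weight at (411,440) on the round plate.

```bash
python3 -c "
from cell import env
print(env.job_done())"
```

```text
the job is handed in; nothing more can be done
None
```

The swap is done and handed in at about 50 s: the last picture shows the ring with the small weight on the square plate and the tin with the large weight on the round plate, all upright and within about 2 mm of the middle; the judge's result was not shown.

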